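# Charge the chocolate chopper's feed hopper

### The job

Pick up the white tote by its blue bar and tip it over the open feed hopper so that all four chocolate blocks end up inside the hopper. Then stand the empty tote upright on its orange mat again, near the middle, and close the hopper's lid fully. Leave the cake, the jar and the spatula where they are.

Things in the scene. Friction and masses are not known exactly. Their poses are not given: they have to be found in the camera images.
- hopper: feed hopper, fixed: an open-topped square metal box, 210 x 210 mm outside, 6 mm walls, rim 120 mm above the table; origin at the centre of its underside on the table, x and y along its sides, z up. Inside, along its +y and -y walls, two plates slope down at about 55 degrees (from 110 mm down to 40 mm high) to a well some 100 mm wide in y and 198 mm long in x. A 20 mm deep grey control box is fixed low on its -x face. The lid is hinged along the rim of its +x wall.
- lid (a joint): angle of the hopper's lid in rad: 0 closed flat on the rim, 1.57 upright, at most 1.9; it starts open beyond upright (1.6 to 1.85). A stiff hinge: it stays at the angle where it is left and needs a push of a few newtons near its free edge. While open it stands like a wall along the hopper's +x side, to 330 mm above the table: the tote must be brought over the mouth from the side, clear of it.
- lid_hinge (a point): middle of the lid's hinge line, at the top of the hopper's +x wall; the hinge line runs along the hopper's y. Closed, the lid (210 x 210 x 8 mm steel plate) reaches from the hinge to the hopper's -x side.
- lid_edge (a point): point on the lid's outer face (the face that is on top when closed), on its middle line, 190 mm from the hinge, near the free edge; x of this point points from the free edge to the hinge, z points out of the outer face.
- lid_handle (a point): grip point of the bar handle on the lid's outer face, on its middle line: a bar parallel to the hinge line, 100 mm long, 11 mm thick, 180 mm from the hinge and standing 35 mm out from the face (43 mm out from the plane of the hinge); pushing this bar behind and down in an arc about the hinge closes the lid.
- mat: flat orange mat, fixed, 240 x 260 x 4 mm; origin at the centre of its underside on the table. The tote starts on it.
- tote_center (a point): centre of the white plastic tote, half-way up (73 mm above its underside, on its middle). The tote (about 0.25 kg) is a shallow trough 162 mm long in its x, with a flat floor 150 x 76 mm (4 mm thick) and two long sides that flare outwards at 30 degrees above level, to 178 mm across (y) at a rim 34 mm high; upright end panels 184 mm wide and 38 mm high close its ends. Same shape on both long sides. From each end a 36 mm wide post rises and carries the bar.
- tote_bar (a point): centre of the tote's blue carrying bar, which runs along the tote's x above its middle, 130 mm above its underside: octagonal, 28 mm across flats (flats upright, level and at 45 degrees, so it can be gripped from straight above or leaning 45 degrees to either side), 150 mm free length between the posts. Axes as the tote's: x along the bar, z up.
- block0_center (a point): centre of a loose dark brown chocolate block, 28 x 64 x 22 mm (its x, y, z), 50 g; lies in the tote at the start.
- block1_center (a point): centre of a loose dark brown chocolate block, 28 x 64 x 22 mm (its x, y, z), 50 g; lies in the tote at the start.
- block2_center (a point): centre of a loose dark brown chocolate block, 28 x 64 x 22 mm (its x, y, z), 50 g; lies in the tote at the start.
- block3_center (a point): centre of a loose dark brown chocolate block, 28 x 64 x 22 mm (its x, y, z), 50 g; lies in the tote at the start.
- cake: bystander: dome-topped round cake in a brown paper case, 148 mm across, 112 mm high; origin at the centre of its underside.
- jar: bystander: amber glass jar with red lid, 68 mm across, 100 mm high; origin at the centre of its underside.
- spatula: bystander: wooden-handled spatula 200 mm long lying flat along its x; origin on its underside.
Mind the look-alikes: they are no part of the job. What is shaped like the part that bears block1_center but green or turquoise is not meant.

How it is judged:
On the way, in this order (a step that is already met when the one before it is completed fails the run):
1. the tote, held above the hopper, is tipped by more than 26 degrees (angle between tote_bar's own z axis and vertical above 0.45 rad and horizontal distance between tote_bar and hopper below 0.2 m and height (world z) of tote_bar above 0.18 m).
2. all four blocks are inside the hopper (x of block0_center in the frame of hopper between -0.105 and 0.105 m and y of block0_center in the frame of hopper between -0.105 and 0.105 m and z of each of block0_center, block1_center, block2_center, block3_center in the frame of hopper below 0.115 m and x of block1_center in the frame of hopper between -0.105 and 0.105 m and y of block1_center in the frame of hopper between -0.105 and 0.105 m and x of block2_center in the frame of hopper between -0.105 and 0.105 m and y of block2_center in the frame of hopper between -0.105 and 0.105 m and x of block3_center in the frame of hopper between -0.105 and 0.105 m and y of block3_center in the frame of hopper between -0.105 and 0.105 m), for 0.2 s.
At the end, for the whole second after the job is handed in: all four blocks are inside the hopper below its rim; the lid is closed to within 0.07 rad; the tote stands upright (within 0.08 rad) and released on the mat, its bar's centre within 50 mm of the mat's centre in plan (all of step 2 and value of joint lid below 0.07 rad and horizontal distance between tote_bar and mat below 0.05 m and angle between tote_bar's own z axis and vertical below 0.08 rad and height (world z) of tote_bar between 0.126 and 0.142 m); the robot touches nothing.
It fails at once if the cake was shoved more than 40 mm or knocked over (distance of cake from where it was at the start of the episode above 0.04 m or angle between cake's own z axis and vertical above 0.6 rad).
It fails at once if the jar was shoved more than 40 mm or knocked over (distance of jar from where it was at the start of the episode above 0.04 m or angle between jar's own z axis and vertical above 0.6 rad).
It fails at once if the spatula was shoved more than 40 mm or knocked over (distance of spatula from where it was at the start of the episode above 0.04 m or angle between spatula's own z axis and vertical above 0.6 rad).
It also fails if it takes over 72 s, if anything falls off the work surface, if the arm or the gripper's body presses on something with over 40 N, if the wrist force passes 120 N, or if a joint passes its speed limit or range.

### The arm

A 6-joint arm with a two-finger parallel gripper is mounted at the origin on the work surface. World frame = base frame: x ahead of the robot, y to its left, z up, the work surface at z = 0. Lengths are in m, angles in rad, forces in N, time in s.
With the tool pointing down it reaches from about 0.25 to 0.775 m from the base axis. Payload 4 kg.
Tool frame: the origin (TCP) lies midway between the tips of the shut fingers; the grasp point (between the pads) lies 19 mm behind it; z points along the fingers, y is the direction in which the jaws open and shut (so a half turn about z gives the same grasp; the last joint's range is limited). The gripper opens to 94 mm and grips with 3 to 60 N. Pads are 16 mm wide; open, the fingers measure 119 mm over their backs; the gripper's body (75 mm by 177 mm) begins 78 mm behind the grasp point.
Start: joints at [-0.103, 0.087, 1.371, -0, 1.684, -0.103], TCP at [0.55, -0, 0.206] pointing down, gripper open.
Joint ranges: [-3.1, 3.1], [-0.76, 2.03], [0.27, 2.55], [-1.08, 4.22], [0.17, 2.65], [-2.57, 2.57]. Speed limits (rad/s): [2.79, 2.79, 3.14, 3.14, 3.14, 3.14].

### API

Orientations are given as [roll, pitch, yaw] about the fixed x, y, z axes, in that order (R = Rz(yaw) Ry(pitch) Rx(roll)).
In Python, from bench import robot gives the robot as it stands.
- The arm moves only by the tool apply_moves, never from a script. Its argument "rows" is a list of rows, each an object with "delta_pos": the shift along the tool's x, y, z in mm, a list of three; "turn": the turn about the tool's z in degrees. In form: [{"delta_pos": [dx, dy, dz], "turn": turn}, ...]. A call has 1 to 20 rows; each row is the pose to reach, as a shift and turn from the pose commanded when the call began, along the tool's axes at that moment; what a row does not reach only later rows make up. A row lasts 1/8 s, in which the tool goes at most 62.5 mm and 10.7 degrees, less where a joint would pass 70% of its speed; a pose out of reach is approached as far as the arm can. A call with a gripper value outside its range is refused whole. "hand" is the finger opening in mm, from 0 to 94, set as the call begins (left out, the last holds). The fingers move at their own pace and stop on an object; the grip force is fixed at half the most. Time passes only in rows, so rows that repeat a pose let the fingers close. It gives the time, the measured TCP pose, the force and the opening at its end, in the units of the state.
- robot.get_obs(): the state, without advancing time (a new reading comes with each control period).
- robot.snapshot(name): name is "scene" or "side" or "wrist"; returns the picture (384x512x3 uint8, red, green, blue); there is no depth.
- robot.camera_model(name): a dict with "fx", "fy", "cx", "cy" (pixels), "R" (3x3) and "t" (3): a world point X has camera coordinates R X + t; the wrist camera has in their place "mount" (4x4, takes a point from camera to tool coordinates, whose origin is the TCP and whose axes are the flange's). Camera axes: x right, y down, z forward; pixel columns grow to the right and rows downward; lengths in m; the calibration is good to about 2 mm. The wrist camera is an equidistant fisheye: a pixel r from the principal point sees the ray r / f radians off the axis. A picture is of the moment at which its call begins: read the wrist's pose just before it. camera_model takes no time and is no camera call.
- robot.close_job(): hands the job in, once; it reports no verdict.
The state is a dict: "time": time; "joint_positions": joint angles; "qvel": joint speeds; "joint_torque": joint torques, N m; "tool_pos": TCP position; "ee_rot": TCP orientation; "wrist_force": force on the tool from outside, world axes, zero at the start; "wrist_torque": the same for the moment, N m; "width": finger opening in m.
Only numpy, scipy, OpenCV 4.12 (cv2) and the standard library are available. Lean on these libraries where they do the work, as an engineer would, in place of code of your own. Each camera call takes 0.05 s, during which the arm holds its last target.

## Working session

There is one attempt and no reset: what is moved stays moved. The work goes in short steps, Python scripts to look and compute and a tool call to move; the robot and the scene stay as the last step left them, time stands still between calls to the robot, and variables do not carry over. Pictures are saved under pics/ and viewed, and the job is handed in when it is done.

Besides the shell and the picture viewer there is one more tool, called after "Request:" as name([rows], argument=value, ...), one row to a line, values as JSON. apply_moves: Moves the arm, as the interface text tells. Its arguments: {"type":"object","properties":{"rows":{"type":"array","items":{"type":"object","properties":{"delta_pos":{"type":"array","items":{"type":"number"}},"turn":{"type":"number"}}}},"hand":{"type":"number"}},"required":["rows"]}

```bash
ls; mkdir -p pics; python3 - <<'E'
from bench import robot
import cv2, json
print(robot.get_obs())
for n in ["scene","side","wrist"]:
    im=robot.snapshot(n); cv2.imwrite(f"pics/{n}0.png",cv2.cvtColor(im,cv2.COLOR_RGB2BGR))
    print(n,robot.camera_model(n))
E
```

```text
pics
{'time': 0.0, 'joint_positions': array([-1.03092303e-01,  8.79507436e-02,  1.37226857e+00, -9.43710538e-06,
        1.68360947e+00, -1.03094691e-01]), 'qvel': array([ 0.00054835,  0.00063789,  0.00027209, -0.00113445,  0.00076729,
       -0.00115228]), 'joint_torque': array([ 1.28542815e-03, -3.40182602e+01, -3.02423716e+01,  7.18220207e-02,
        3.29729996e-02, -1.13141955e-04]), 'tool_pos': array([5.49437612e-01, 5.44930713e-05, 2.04299266e-01]), 'ee_rot': array([-3.13936743e+00, -2.20795065e-04,  1.57079742e+00]), 'wrist_force': array([-0.59195604, -0.34607747,  0.09118993]), 'wrist_torque': array([-0.02757011, -0.04501922,  0.01541507]), 'width': 0.09387812091034006}
scene {'fx': 479.13867898811213, 'fy': 479.13867898811213, 'cx': 257.83791872685407, 'cy': 187.71046147250917, 'R': array([[ 0.97324478, -0.22902744, -0.01846703],
       [-0.17250315, -0.67522022, -0.71716129],
       [ 0.1517803 ,  0.7011591 , -0.69666251]]), 't': array([-0.52343275,  0.18289145,  1.08301307])}
side {'fx': 398.33695314279043, 'fy': 398.33695314279043, 'cx': 248.43511744753323, 'cy': 189.33323690060902, 'R': array([[ 0.95866063, -0.28423195, -0.01349037],
       [-0.20094045, -0.64264287, -0.73934639],
       [ 0.20147637,  0.71149304, -0.67319011]]), 't': array([-0.49408069,  0.17703195,  1.02837133])}
wrist {'fx': 297.3186396354542, 'fy': 297.3186396354542, 'cx': 255.51020666356087, 'cy': 186.58909953495893, 'mount': array([[-1.69984593e-04, -9.61106466e-01, -2.76178080e-01,
         8.26346535e-02],
       [ 9.99999976e-01, -2.01282727e-04,  8.49797386e-05,
         9.90467515e-04],
       [-1.37264453e-04, -2.76178059e-01,  9.61106477e-01,
        -1.79677226e-01],
       [ 0.00000000e+00,  0.00000000e+00,  0.00000000e+00,
         1.00000000e+00]])}
```

View pics/scene0.png

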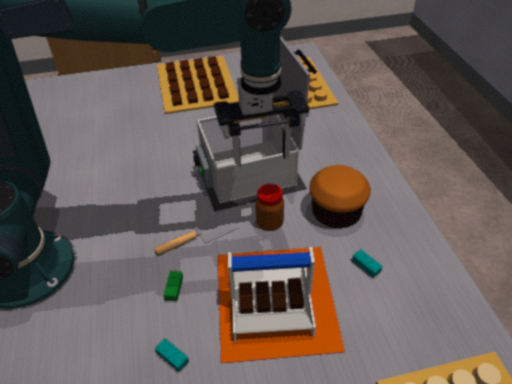

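View pics/side0.png

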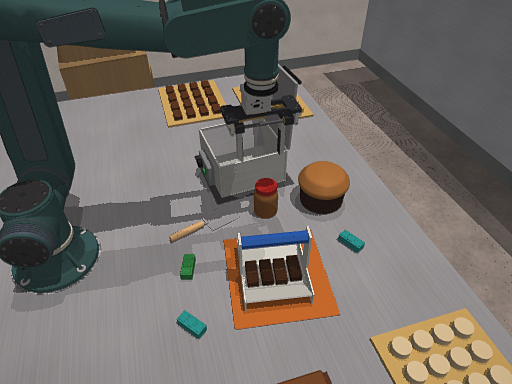

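View pics/wrist0.png

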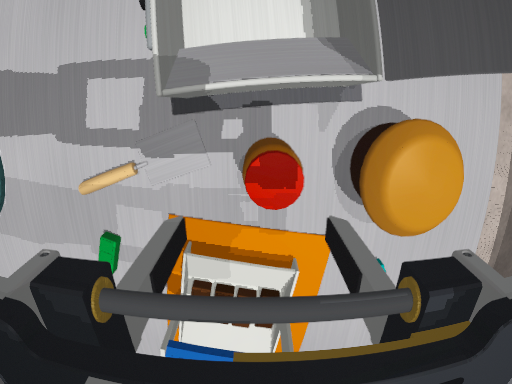

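```bash
cat > h.py <<'E'
import numpy as np, cv2
from bench import robot
def ray(cam,u,v):
    m=robot.camera_model(cam)
    d=np.array([(u-m['cx'])/m['fx'],(v-m['cy'])/m['fy'],1]);R=np.array(m['R']);t=np.array(m['t'])
    return -R.T@t, R.T@d
def plane(cam,u,v,z):
    o,d=ray(cam,u,v); return o+d*(z-o[2])/d[2]
def proj(cam,X):
    m=robot.camera_model(cam);p=m['R']@np.array(X)+m['t'];return np.array([m['fx']*p[0]/p[2]+m['cx'],m['fy']*p[1]/p[2]+m['cy']])
def tri(uv1,uv2):
    A=[];b=[]
    M=np.zeros((3,3));r=np.zeros(3)
    for c,uv in (("scene",uv1),("side",uv2)):
        o,d=ray(c,*uv);d/=np.linalg.norm(d);P=np.eye(3)-np.outer(d,d);M+=P;r+=P@o
    return np.linalg.solve(M,r)
def blue(im):
    h=cv2.cvtColor(im,cv2.COLOR_RGB2HSV);return cv2.inRange(h,(108,120,60),(125,255,255))
def shot(cam,name,crop=None,k=1):
    o=robot.get_obs();im=robot.snapshot(cam);b=cv2.cvtColor(im,cv2.COLOR_RGB2BGR)
    if crop: x0,y0,x1,y1=crop;b=b[y0:y1,x0:x1]
    if k!=1:b=cv2.resize(b,None,fx=k,fy=k,interpolation=cv2.INTER_CUBIC)
    cv2.imwrite(f"pics/{name}.png",b);return o,im
E
python3 - <<'E'
from h import *
np.set_printoptions(precision=3,suppress=True)
for c in("scene","side"):
    im=cv2.cvtColor(cv2.imread(f"pics/{c}0.png"),cv2.COLOR_BGR2RGB)
    m=blue(im);n,l,s,ce=cv2.connectedComponentsWithStats(m);i=1+np.argmax(s[1:,4]);print(c,s[i],ce[i])
    pts=cv2.findNonZero((l==i).astype(np.uint8));print(cv2.minAreaRect(pts)); print("bar",plane(c,*ce[i],0.137))
    h=cv2.cvtColor(im,cv2.COLOR_RGB2HSV);om=cv2.inRange(h,(4,200,120),(14,255,255));n,l,s,ce=cv2.connectedComponentsWithStats(om)
    for i in np.argsort(-s[1:,4])[:2]+1: print('or',s[i])
    i=1+np.argmax(s[1:,4]);p=cv2.convexHull(cv2.findNonZero((l==i).astype(np.uint8)));q=cv2.approxPolyDP(p,6,True)[:,0];print(q)
    P=[plane(c,*x,0.004)[:2] for x in q];print(np.array(P),np.mean(P,0))
    b=cv2.cvtColor(im,cv2.COLOR_RGB2BGR)
    x,y=(205,230) if c=="scene" else (215,220)
    cv2.imwrite(f"pics/{c}_t.png",cv2.resize(b[y:y+130,x:x+150],None,fx=4,fy=4,interpolation=cv2.INTER_CUBIC))
    x,y=(180,40)
    cv2.imwrite(f"pics/{c}_h.png",cv2.resize(b[y:y+180,x:x+150],None,fx=3.3,fy=3.3,interpolation=cv2.INTER_CUBIC))
E
```

```text
scene [ 232  253   79   18 1087] [270.503 261.381]
((270.718994140625, 261.29290771484375), (13.960217475891113, 78.33811950683594), 86.58341979980469)
bar [ 0.515 -0.215  0.137]
or [ 220  248  124  114 4171]
or [ 317  166   52   42 1650]
[[343 350]
 [222 361]
 [220 304]
 [320 248]]
[[ 0.623 -0.356]
 [ 0.392 -0.323]
 [ 0.41  -0.199]
 [ 0.66  -0.108]] [ 0.521 -0.246]
side [241 230  68  19 810] [274.394 239.272]
((274.5706787109375, 239.2247772216797), (12.258872032165527, 67.16889953613281), 84.42780303955078)
bar [ 0.514 -0.216  0.137]
or [229 238 111  91 993]
or [224 239  13  37 238]
[[339 314]
 [235 328]
 [229 277]
 [313 238]]
[[ 0.621 -0.359]
 [ 0.389 -0.324]
 [ 0.41  -0.19 ]
 [ 0.655 -0.136]] [ 0.519 -0.252]
```

View pics/side_t.png

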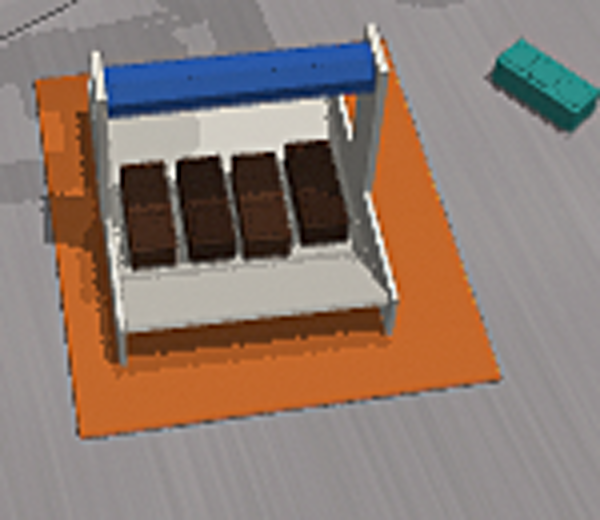

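View pics/side_h.png

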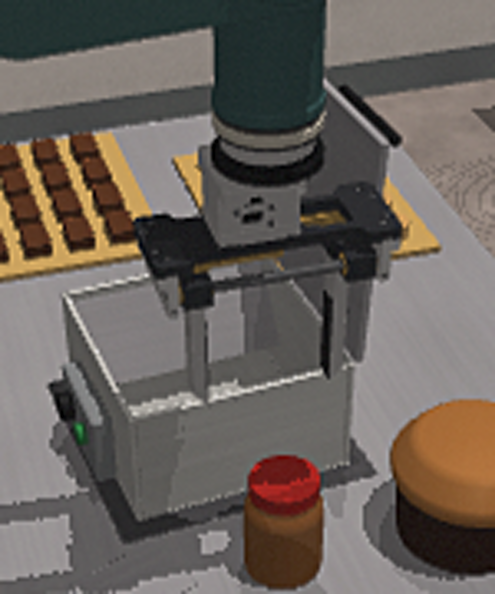

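View pics/scene_t.png

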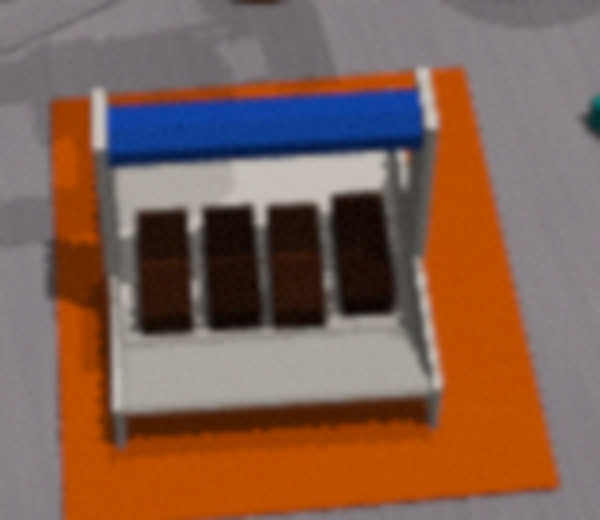

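View pics/scene_h.png

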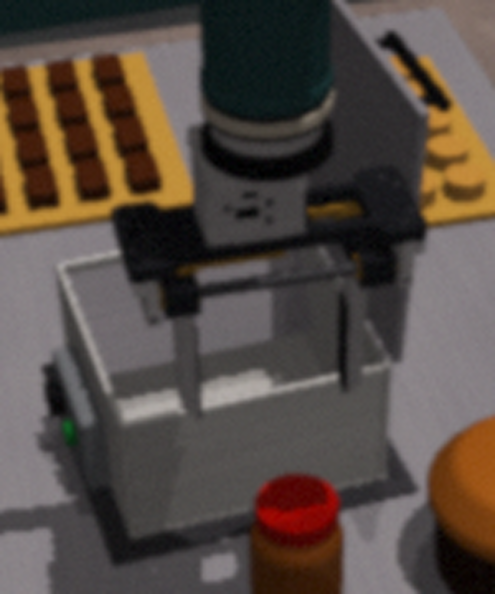

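```bash
python3 - <<'E'
from h import *
np.set_printoptions(precision=4,suppress=True)
A={"scene":[(118,415),(390,365),(60,265)],"side":[(130,415),(350,370),(65,295)]}
for c in A:
    P=np.array([plane(c,180+u/3.3,40+v/3.3,0.12)[:2] for u,v in A[c]])
    e=P[1]-P[0];f=P[2]-P[0]
    print(c,P.tolist(),np.linalg.norm(e),np.linalg.norm(f),np.degrees(np.arctan2(e[1],e[0])),np.degrees(np.arctan2(-f[0],f[1])),"centre",(P[1]+P[2])/2)
# bar ends (top crop, x4): scene origin 205,230 ; side 215,220 ; inner ends centre of blue
B={"scene":[(108,135),(422,118)],"side":[(106,90),(374,68)]}
O={"scene":(205,230),"side":(215,220)}
q=[[ (O[c][0]+u/4,O[c][1]+v/4) for u,v in B[c]] for c in ("scene","side")]
t=[tri(q[0][i],q[1][i]) for i in range(2)];print(t,np.mean(t,0),np.degrees(np.arctan2(*(t[1]-t[0])[[1,0]])),np.linalg.norm(t[1]-t[0]))
# mat corners from approx
for c,o,pp in (("scene",(205,230),[(52,100),(465,68),(556,487),(64,522)]),("side",(215,220),[(36,80),(387,38),(500,378),(82,438)])):
    P=np.array([plane(c,o[0]+u/4,o[1]+v/4,0.004)[:2] for u,v in pp]);print(c,P.tolist(),P.mean(0),np.degrees(np.arctan2(*(P[1]-P[0])[::-1])),np.degrees(np.arctan2(*(P[2]-P[3])[::-1])))
# jar, cake bearings
print("jar top", plane("scene",268,190,0.1), "jar side",plane("side",266,186,.1))
print("cake", plane("scene",340,186,0.07), plane("side",324,184,.07))
E
```

```text
scene [[0.46131911165133516, 0.10302010730681999], [0.6672481349497622, 0.10785046034135892], [0.4464975444537532, 0.2947495332740928]] 0.20598566684864847 0.19230146030629197 1.3437061806278263 4.420435978487086 centre [0.5569 0.2013]
side [[0.46105216836143703, 0.09532761137982337], [0.659613129828412, 0.09841549178310949], [0.4442712407204297, 0.28958148234268677]] 0.19858497028746794 0.19497734718820417 0.8909518418492574 4.937328971132319 centre [0.5519 0.194 ]
[array([ 0.4431, -0.1949,  0.1271]), array([ 0.5946, -0.2194,  0.1223])] [ 0.5189 -0.2071  0.1247] -9.190547615800625 0.15347292801912826
scene [[0.42769336225481364, -0.07054208720941202], [0.6635234886136412, -0.10573517357721318], [0.6235157694072861, -0.3602931109848557], [0.3900765473978319, -0.3212827452243218]] [ 0.5262 -0.2145] -8.487651020146718 -9.487115597057743
side [[0.426192206519452, -0.07222154543966752], [0.6634866004755906, -0.10659719864345285], [0.6227996047287763, -0.3611035967836884], [0.38881577616260987, -0.3275859189730277]] [ 0.5253 -0.2169] -8.242811626269614 -8.15203869030514
jar top [0.5667 0.012  0.1   ] jar side [ 0.5654 -0.0024  0.1   ]
cake [0.7457 0.0121 0.07  ] [ 0.7348 -0.0115  0.07  ]
```

Request:
apply_moves([
  {"delta_pos": [-25,-4,0],"turn": -10},
  {"delta_pos": [-50,-8,0],"turn": -20},
  {"delta_pos": [-75,-12,0],"turn": -30},
  {"delta_pos": [-100,-15,0],"turn": -40},
  {"delta_pos": [-130,-19,0],"turn": -50},
  {"delta_pos": [-160,-23,0],"turn": -60},
  {"delta_pos": [-185,-27,0],"turn": -70},
  {"delta_pos": [-208,-30,0],"turn": -80},
  {"delta_pos": [-208,-30,0],"turn": -81.5},
  {"delta_pos": [-208,-30,0],"turn": -81.5},
])

```text
time: 1.4
tool_pos: [0.52, -0.2073, 0.2052]
ee_rot: [3.141, -0.0, 2.991]
wrist_force: [1.1, 0.0, 0.1]
width: 0.0939
```

```bash
python3 - <<'E'
from h import *
o,im=shot("wrist","w1");print(o['tool_pos'],o['ee_rot'],o['joint_positions'])
shot("side","s1");shot("scene","c1")
E
```

```text
[ 0.52001955 -0.20727307  0.20522939] [ 3.14077560e+00 -4.15024832e-04  2.99137916e+00] [-4.80968974e-01  1.09621008e-01  1.34687650e+00  6.42225296e-04
  1.68575299e+00 -1.90147818e+00]
```

View pics/w1.png

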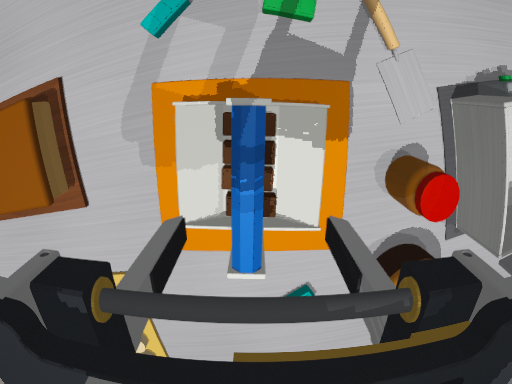

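View pics/s1.png

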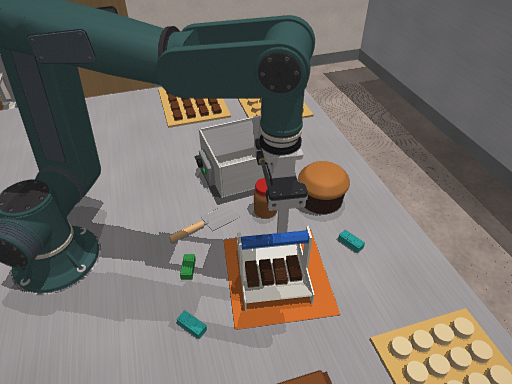

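View pics/c1.png

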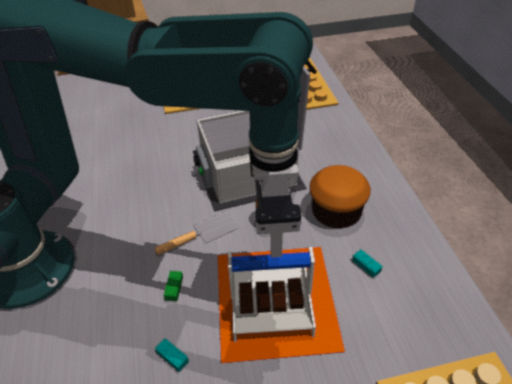

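```bash
cat >> h.py <<'E'
from scipy.spatial.transform import Rotation as Ro
def wray(obs,u,v):
    m=robot.camera_model("wrist");dx,dy=(u-m['cx']),(v-m['cy']);r=np.hypot(dx,dy)
    th=r/m['fx'];d=np.array([np.sin(th)*dx/r,np.sin(th)*dy/r,np.cos(th)])
    M=np.array(m['mount']);R=Ro.from_euler('xyz',obs['ee_rot']).as_matrix()
    return obs['tool_pos']+R@M[:3,3], R@M[:3,:3]@d
def wplane(obs,u,v,z):
    o,d=wray(obs,u,v);return o+d*(z-o[2])/d[2]
def totool(obs,X):
    return Ro.from_euler('xyz',obs['ee_rot']).as_matrix().T@(np.array(X)-obs['tool_pos'])*1000
E
python3 - <<'E'
from h import *
np.set_printoptions(precision=4,suppress=True)
o=robot.get_obs()
a=wplane(o,248,104,.148);b=wplane(o,247.5,273,.148)
print(a,b,(a+b)/2,np.degrees(np.arctan2(b[1]-a[1],b[0]-a[0])),np.linalg.norm(a-b)); print(totool(o,(a+b)/2))
P=[wplane(o,u,v,.004) for u,v in ((153,83),(350,81),(346,250))];print(P,(P[0]+P[2])/2)
for u,v in ((440,90),(448,238),(457,96),(457,225),(511,95),(511,256)): print((u,v),wplane(o,u,v,.12),wplane(o,u,v,0))
# scene views now unoccluded hopper crop
for c in("scene","side"):
    b=cv2.imread(f"pics/{c[0] if c=='side' else 'c'}1.png")[50:220,185:335];cv2.imwrite(f"pics/{c}_h1.png",cv2.resize(b,None,fx=4,fy=3.5*4/3.5,interpolation=cv2.INTER_CUBIC)[:600])
E
```

```text
[ 0.441  -0.1991  0.148 ] [ 0.591  -0.2231  0.148 ] [ 0.516  -0.2111  0.148 ] -9.098601763662513 0.15192216615057705
[ 3.5428 -4.6489 57.5562]
[array([ 0.3907, -0.3209,  0.004 ]), array([ 0.4269, -0.0663,  0.004 ]), array([ 0.668 , -0.0897,  0.004 ])] [ 0.5293 -0.2053  0.004 ]
(440, 90) [ 0.4445 -0.006   0.12  ] [0.446  0.0789 0.    ]
(448, 238) [0.6122 0.0089 0.12  ] [0.6897 0.1005 0.    ]
(457, 96) [0.4512 0.0167 0.12  ] [0.4558 0.1118 0.    ]
(457, 225) [0.5978 0.0208 0.12  ] [ 0.6688  0.1178 -0.    ]
(511, 95) [0.4509 0.1081 0.12  ] [0.4554 0.2446 0.    ]
(511, 256) [0.6729 0.1406 0.12  ] [0.7778 0.2918 0.    ]
```

View pics/side_h1.png

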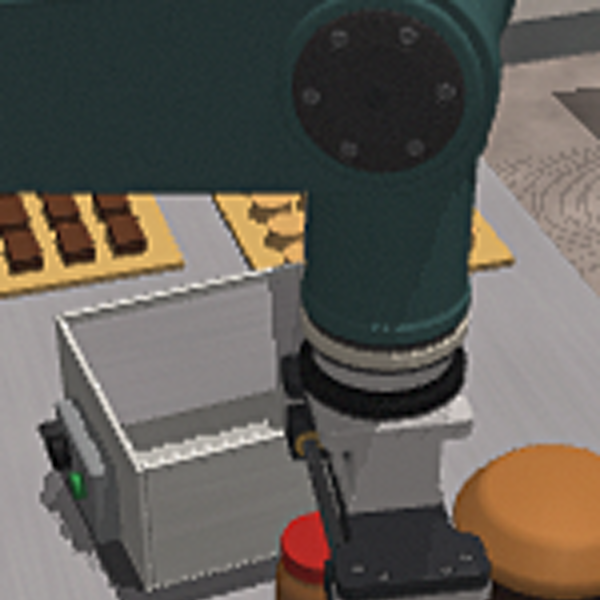

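View pics/scene_h1.png

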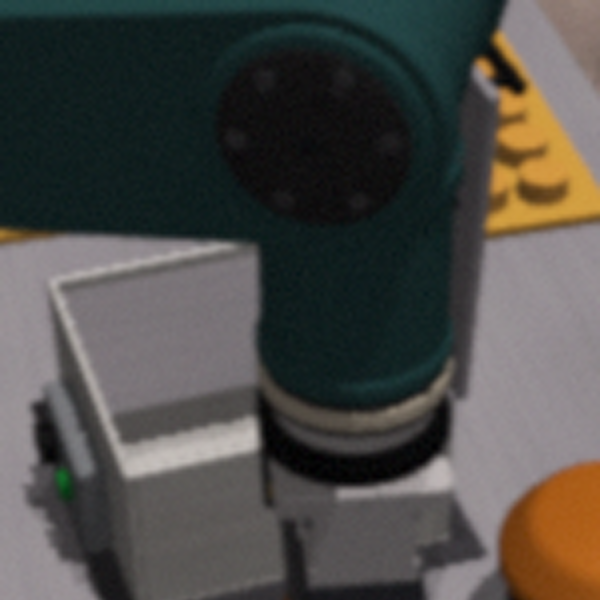

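Request:
apply_moves([
  {"delta_pos": [4,-4.5,20],"turn": -0.5},
  {"delta_pos": [4,-4.5,50],"turn": -0.5},
  {"delta_pos": [4,-4.5,75],"turn": -0.5},
  {"delta_pos": [4,-4.5,88],"turn": -0.5},
  {"delta_pos": [4,-4.5,90],"turn": -0.5},
  {"delta_pos": [4,-4.5,90],"turn": -0.5},
])

```text
time: 2.3
tool_pos: [0.516, -0.212, 0.1166]
ee_rot: [-3.141, 0.002, 3.002]
wrist_force: [-0.8, 0.5, 0.5]
width: 0.0942
```

Request:
apply_moves([
  {"delta_pos": [0,0,0],"turn": 0},
  {"delta_pos": [0,0,0],"turn": 0},
  {"delta_pos": [0,0,0],"turn": 0},
  {"delta_pos": [0,0,0],"turn": 0},
  {"delta_pos": [0,0,0],"turn": 0},
  {"delta_pos": [0,0,0],"turn": 0},
  {"delta_pos": [0,0,0],"turn": 0},
  {"delta_pos": [0,0,0],"turn": 0},
], hand=0)

```text
time: 3.3
tool_pos: [0.5153, -0.2126, 0.1155]
ee_rot: [-3.14, 0.0, 3.002]
wrist_force: [-0.0, -2.4, -0.7]
width: 0.028
```

Request:
apply_moves([
  {"delta_pos": [0,0,-10],"turn": 0},
  {"delta_pos": [0,0,-30],"turn": 0},
  {"delta_pos": [0,0,-60],"turn": 0},
  {"delta_pos": [0,0,-90],"turn": 0},
  {"delta_pos": [0,0,-115],"turn": 0},
  {"delta_pos": [0,0,-135],"turn": 0},
  {"delta_pos": [0,0,-145],"turn": 0},
  {"delta_pos": [0,0,-150],"turn": 0},
  {"delta_pos": [0,0,-150],"turn": 0},
])

```text
time: 4.42
tool_pos: [0.5153, -0.2116, 0.2649]
ee_rot: [3.141, -0.001, 3.002]
wrist_force: [-0.5, 0.4, -4.8]
width: 0.0274
```

Request:
apply_moves([
  {"delta_pos": [-1,10,0],"turn": -1},
  {"delta_pos": [-2,30,0],"turn": -2},
  {"delta_pos": [-4,55,0],"turn": -4},
  {"delta_pos": [-5,80,0],"turn": -6},
  {"delta_pos": [-6,105,0],"turn": -8},
  {"delta_pos": [-8,130,0],"turn": -10},
  {"delta_pos": [-10,155,0],"turn": -11.5},
  {"delta_pos": [-12,175,0],"turn": -11.5},
  {"delta_pos": [-13,190,0],"turn": -11.5},
  {"delta_pos": [-13,198,0],"turn": -11.5},
  {"delta_pos": [-13,200,0],"turn": -11.5},
  {"delta_pos": [-13,200,0],"turn": -11.5},
])

```text
time: 5.92
tool_pos: [0.5561, -0.0161, 0.2655]
ee_rot: [-3.141, -0.0, -3.081]
wrist_force: [0.3, 0.2, -4.8]
width: 0.0274
```

```bash
python3 - <<'E'
from h import *
o,im=shot("wrist","w2");print(o['tool_pos'],o['ee_rot'],o['joint_positions'],o['wrist_force'],o['width'])
shot("side","s2");shot("scene","c2")
E
```

```text
[ 0.55607416 -0.01608972  0.26548634] [-3.14117865e+00 -2.96790312e-05 -3.08117483e+00] [-1.30584070e-01  9.78092884e-02  1.24147138e+00 -4.23399419e-04
  1.80226251e+00 -1.76189536e+00] [ 0.34756029  0.19740144 -4.76390792] 0.027393879087217132
```

View pics/w2.png

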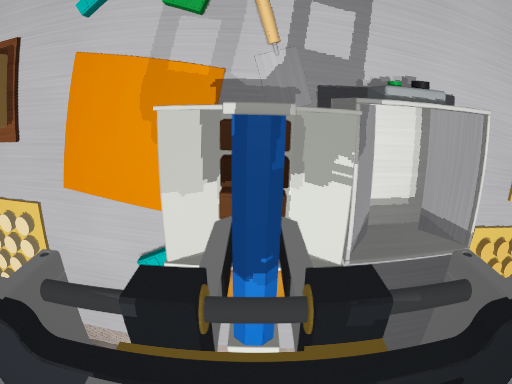

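View pics/s2.png

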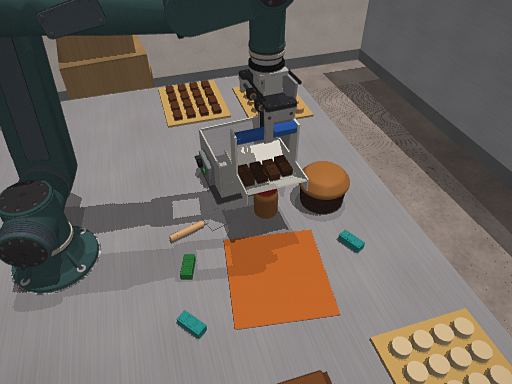

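View pics/c2.png

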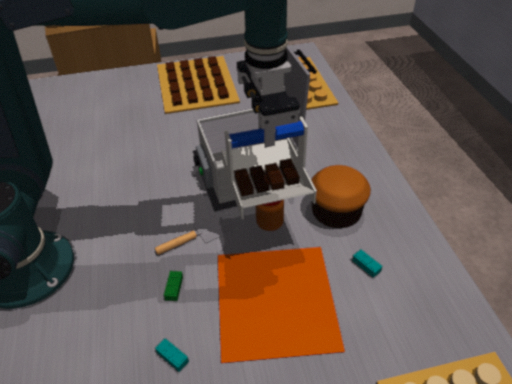

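```bash
python3 - <<'E'
from h import *
np.set_printoptions(precision=4,suppress=True)
o=robot.get_obs()
for u,v in ((487,112),(474,248),(345,101),(349,262)): print((u,v),wplane(o,u,v,.12))
b=cv2.imread("pics/w2.png")[70:280,300:512];cv2.imwrite("pics/w2c.png",cv2.resize(b,None,fx=2.8,fy=2.8,interpolation=cv2.INTER_CUBIC))
E
```

```text
(487, 112) [0.446  0.2943 0.12  ]
(474, 248) [0.6485 0.3295 0.12  ]
(345, 101) [0.4652 0.0799 0.12  ]
(349, 262) [0.6652 0.1147 0.12  ]
```

View pics/w2c.png

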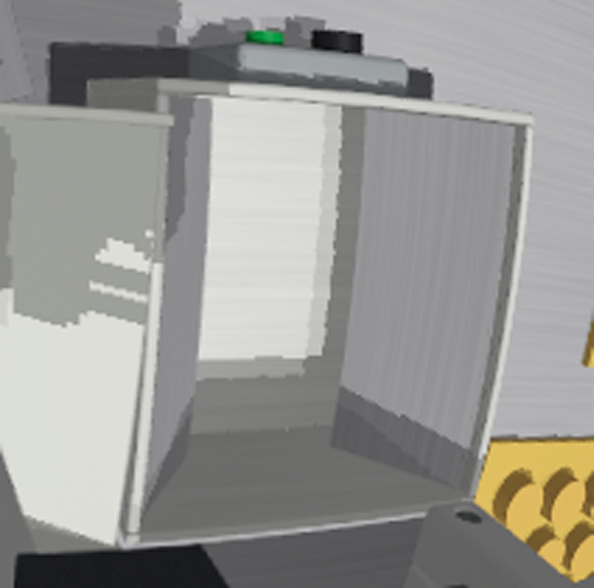

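```bash
python3 - <<'E'
from h import *
np.set_printoptions(precision=4,suppress=True)
o=robot.get_obs()
for u,v in ((489.5,113),(357,99),(345.7,264),(353,165)): print((u,v),wplane(o,u,v,.12))
# tote panel lead corner
for u,v in ((361,113),(344,262)): print(wplane(o,u,v,.192))
E
```

```text
(489.5, 113) [0.4464 0.2997 0.12  ]
(357, 99) [0.4613 0.094  0.12  ]
(345.7, 264) [0.6682 0.1107 0.12  ]
(353, 165) [0.5373 0.0978 0.12  ]
[0.4764 0.0738 0.192 ]
[0.6233 0.0795 0.192 ]
```

Request:
apply_moves([
  {"delta_pos": [-6,0,10],"turn": -0.7},
  {"delta_pos": [-12,0,25],"turn": -0.7},
  {"delta_pos": [-12,0,38],"turn": -0.7},
  {"delta_pos": [-12,0,44],"turn": -0.7},
  {"delta_pos": [-12,0,44],"turn": -0.7},
])

```text
time: 6.7
tool_pos: [0.5676, -0.0148, 0.2206]
ee_rot: [3.141, -0.002, -3.068]
wrist_force: [0.3, -0.2, -3.5]
width: 0.0275
```

Request:
apply_moves([
  {"delta_pos": [0,10,0],"turn": 0},
  {"delta_pos": [0,20,0],"turn": 0},
  {"delta_pos": [0,25,0],"turn": 0},
  {"delta_pos": [0,30,0],"turn": 0},
  {"delta_pos": [0,35,-1],"turn": 0},
  {"delta_pos": [0,40,-1],"turn": 0},
  {"delta_pos": [0,45,-2],"turn": 0},
])

```text
time: 7.58
tool_pos: [0.5675, 0.0233, 0.2294]
ee_rot: [-3.126, 0.011, -3.074]
wrist_force: [1.1, -15.2, 10.2]
width: 0.028
```

```bash
python3 - <<'E'
from h import *
o,im=shot("side","s3",(170,40,370,220),4);print(o['tool_pos'],o['wrist_force'],o['wrist_torque'],o['width'])
E
```

```text
[0.56746369 0.02332396 0.2293721 ] [  1.06518956 -15.20918447  10.22151536] [-3.52686036 -0.22799959  0.05111479] 0.02802041709878794
```

View pics/s3.png

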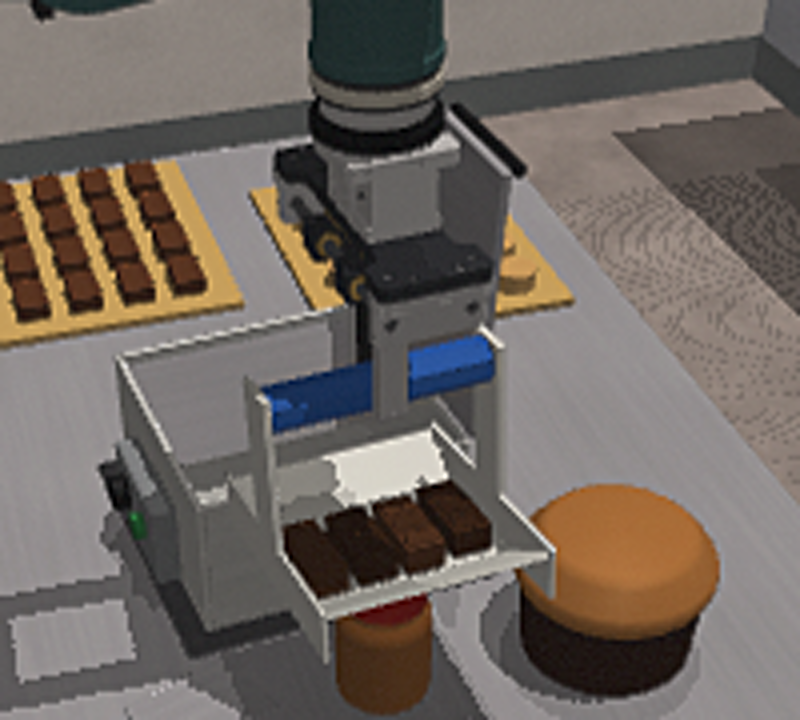

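Request:
apply_moves([
  {"delta_pos": [0,4,-2],"turn": 0},
  {"delta_pos": [0,8,-4],"turn": 0},
  {"delta_pos": [0,12,-5],"turn": 0},
  {"delta_pos": [0,16,-6],"turn": 0},
])

```text
time: 8.12
tool_pos: [0.5668, 0.0393, 0.2371]
ee_rot: [-3.126, 0.014, -3.074]
wrist_force: [1.6, -13.8, 12.2]
width: 0.0287
```

```bash
python3 - <<'E'
from h import *
o,im=shot("side","s4",(170,40,370,220),4);print(o['tool_pos'],o['wrist_force'],o['wrist_torque'],o['width'],o['ee_rot'])
E
```

```text
[0.56680755 0.03934102 0.23711432] [  1.60148953 -13.80699461  12.17330265] [-3.43174238 -0.16644712 -0.01115835] 0.028701347790230536 [-3.1263768   0.01366543 -3.07414372]
```

View pics/s4.png

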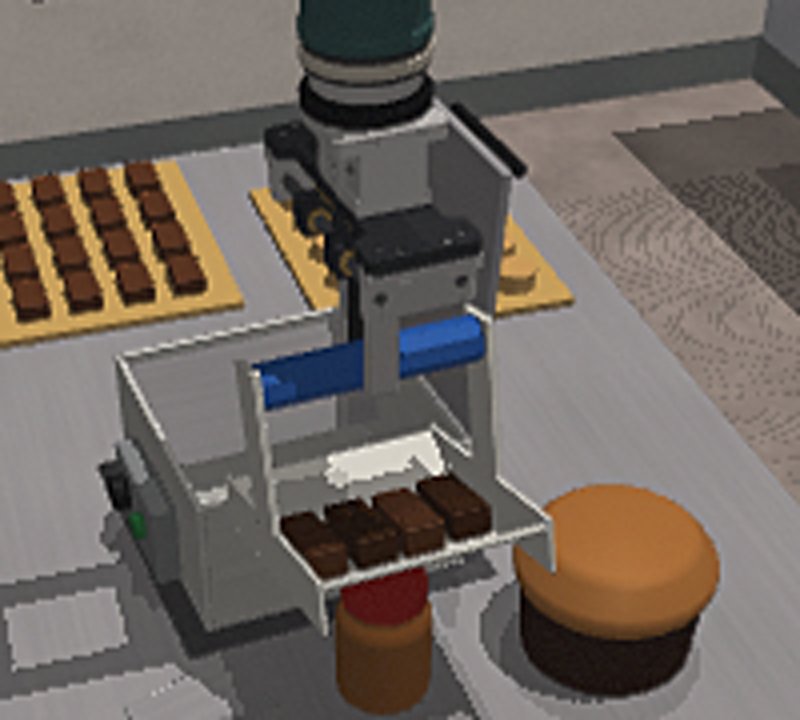

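Request:
apply_moves([
  {"delta_pos": [0,5,-5],"turn": 0},
  {"delta_pos": [0,10,-9],"turn": 0},
  {"delta_pos": [0,15,-12],"turn": 0},
  {"delta_pos": [0,20,-14],"turn": 0},
  {"delta_pos": [0,25,-16],"turn": 0},
])

```text
time: 8.8
tool_pos: [0.564, 0.068, 0.2495]
ee_rot: [-3.134, 0.009, -3.071]
wrist_force: [3.2, -7.1, 2.8]
width: 0.0289
```

```bash
python3 - <<'E'
from h import *
o,im=shot("side","s5",(170,40,370,220),4);print(o['tool_pos'],o['wrist_force'],o['wrist_torque'],o['width'],o['ee_rot'])
E
```

```text
[0.5640086  0.06802374 0.24953762] [ 3.15425048 -7.07222158  2.8046155 ] [-1.81406938 -0.57675551  0.04220948] 0.028869222267993124 [-3.13422265  0.00891281 -3.07113951]
```

View pics/s5.png

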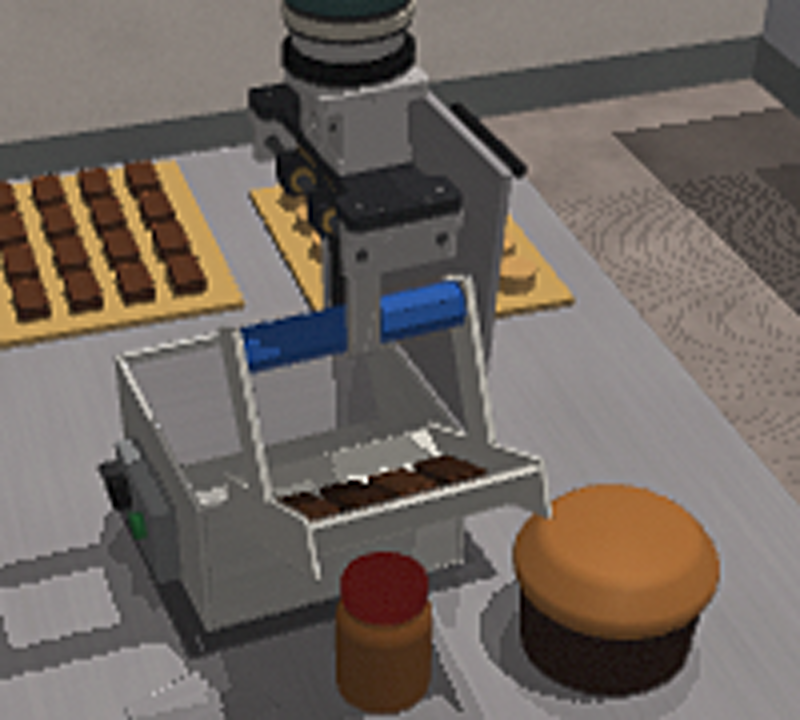

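Request:
apply_moves([
  {"delta_pos": [0,6,0],"turn": 0},
  {"delta_pos": [0,12,0],"turn": 0},
  {"delta_pos": [0,18,0],"turn": 0},
  {"delta_pos": [0,24,1],"turn": 0},
  {"delta_pos": [0,30,1],"turn": 0},
  {"delta_pos": [0,36,2],"turn": 0},
  {"delta_pos": [0,42,2],"turn": 0},
  {"delta_pos": [0,48,3],"turn": 0},
])

```text
time: 9.85
tool_pos: [0.5604, 0.1172, 0.2474]
ee_rot: [-3.137, 0.01, -3.07]
wrist_force: [0.9, -6.2, 6.9]
width: 0.0277
```

```bash
python3 - <<'E'
from h import *
o,im=shot("side","s6",(170,40,370,220),4);print(o['tool_pos'],o['wrist_force'],o['wrist_torque'],o['width'],o['ee_rot'])
shot("wrist","w6")
E
```

```text
[0.56035766 0.11717663 0.24738997] [ 0.93651663 -6.17133511  6.89835756] [-1.68645449 -0.36893497  0.09915506] 0.0276531004795097 [-3.13673731  0.00983585 -3.06969276]
```

View pics/s6.png

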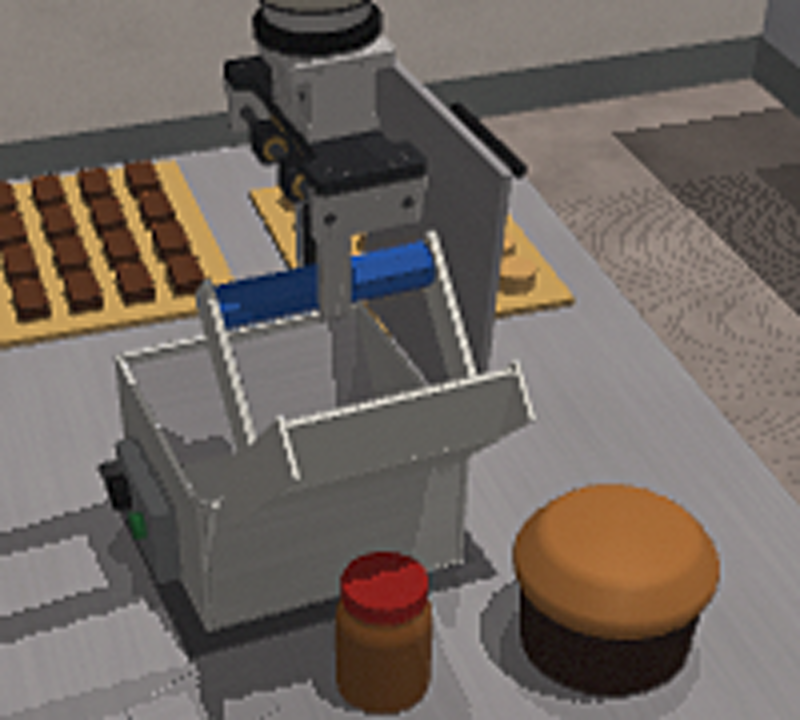

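View pics/w6.png

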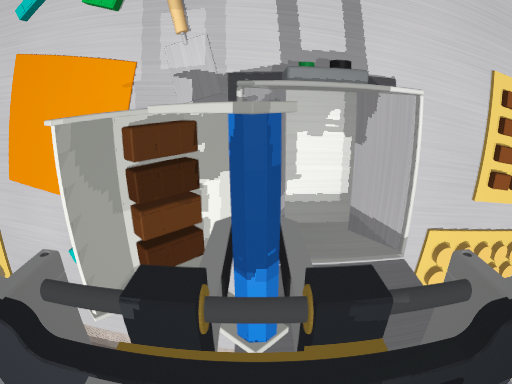

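Request:
apply_moves([
  {"delta_pos": [0,7,1],"turn": 0},
  {"delta_pos": [0,14,1],"turn": 0},
  {"delta_pos": [0,20,2],"turn": 0},
  {"delta_pos": [0,26,3],"turn": 0},
  {"delta_pos": [0,33,5],"turn": 0},
  {"delta_pos": [0,40,7],"turn": 0},
])

```text
time: 10.7
tool_pos: [0.5571, 0.1571, 0.2395]
ee_rot: [-3.137, 0.008, -3.07]
wrist_force: [2.0, -5.3, 4.5]
width: 0.029
```

```bash
python3 - <<'E'
from h import *
o,im=shot("side","s7",(170,40,370,220),4);print(o['tool_pos'],o['wrist_force'],o['wrist_torque'],o['width'],o['ee_rot'])
shot("wrist","w7")
E
```

```text
[0.5570587  0.15708181 0.23950283] [ 1.9653107 -5.289106   4.4951056] [-1.56320192 -0.39433012  0.05948693] 0.028968206626214577 [-3.137261    0.00791632 -3.07007664]
```

View pics/s7.png

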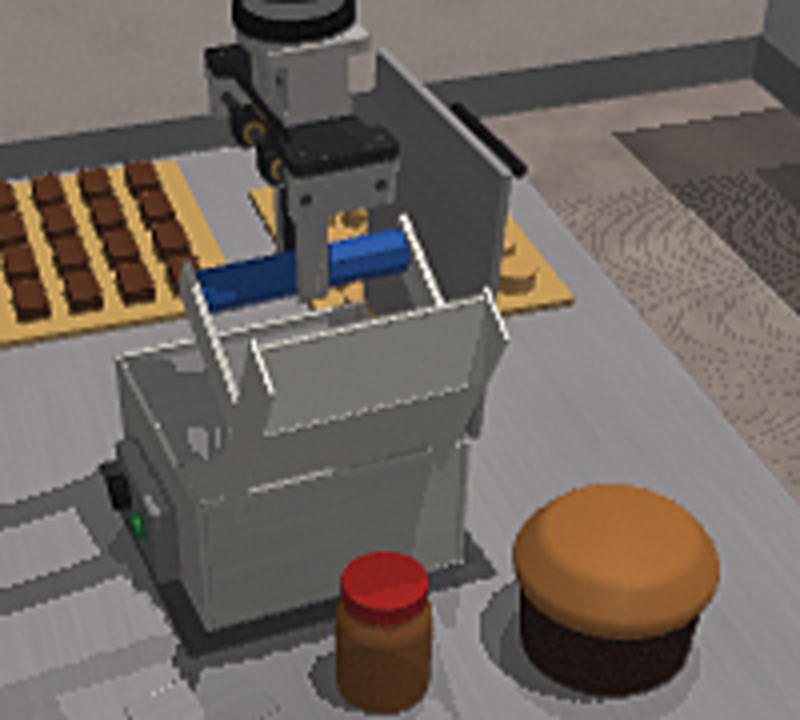

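View pics/w7.png

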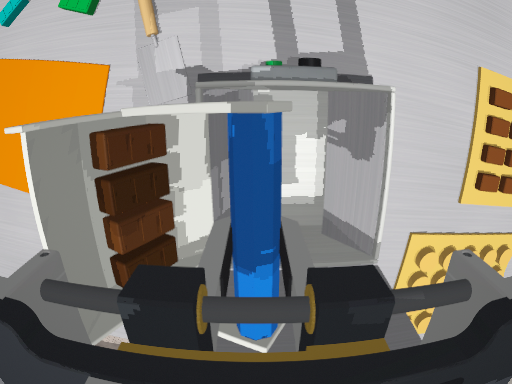

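Request:
apply_moves([
  {"delta_pos": [0,5,3],"turn": 0},
  {"delta_pos": [0,11,6],"turn": 0},
  {"delta_pos": [0,16,10],"turn": 0},
  {"delta_pos": [0,22,13],"turn": 0},
  {"delta_pos": [0,27,18],"turn": 0},
])

```text
time: 11.42
tool_pos: [0.5539, 0.1872, 0.2187]
ee_rot: [3.139, 0.003, -3.067]
wrist_force: [1.8, 2.5, 5.9]
width: 0.0283
```

```bash
python3 - <<'E'
from h import *
o,im=shot("side","s8",(170,40,370,220),4);print(o['tool_pos'],o['wrist_force'],o['wrist_torque'],o['width'],o['ee_rot'])
shot("wrist","w8")
E
```

```text
[0.55391695 0.18718636 0.21873384] [1.81157272 2.46545473 5.85261926] [-0.07648608 -0.47124759  0.05519112] 0.028295138225465637 [ 3.13893174  0.00318792 -3.06723817]
```

View pics/s8.png

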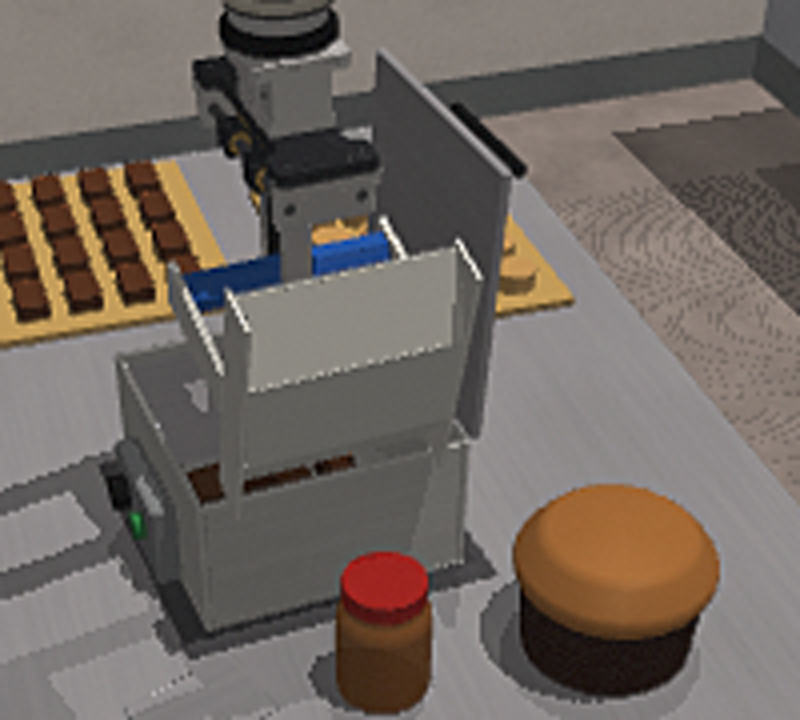

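View pics/w8.png

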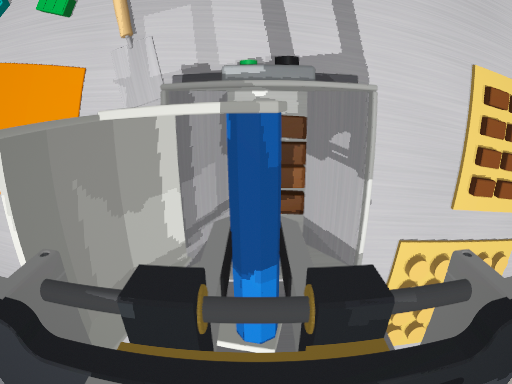

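Request:
apply_moves([
  {"delta_pos": [0,3,-8],"turn": 0},
  {"delta_pos": [0,8,-22],"turn": 0},
  {"delta_pos": [0,18,-38],"turn": 0},
  {"delta_pos": [0,30,-50],"turn": 0},
  {"delta_pos": [0,45,-56],"turn": 0},
  {"delta_pos": [0,58,-60],"turn": 0},
  {"delta_pos": [0,65,-60],"turn": 0},
  {"delta_pos": [0,65,-60],"turn": 0},
])

```text
time: 12.52
tool_pos: [0.5483, 0.2509, 0.2767]
ee_rot: [-3.141, -0.001, -3.067]
wrist_force: [0.1, -0.4, -2.3]
width: 0.0287
```

```bash
python3 - <<'E'
from h import *
o,im=shot("side","s9",(170,30,370,210),4);print(o['tool_pos'],o['wrist_force'],o['wrist_torque'],o['width'],o['ee_rot'])
shot("wrist","w9")
E
```

```text
[0.54826496 0.25091794 0.27673339] [ 0.09211503 -0.43666088 -2.25066421] [ 0.25746237 -0.03267768 -0.03573587] 0.028713096990745847 [-3.14105888e+00 -1.24742085e-03 -3.06738216e+00]
```

View pics/s9.png

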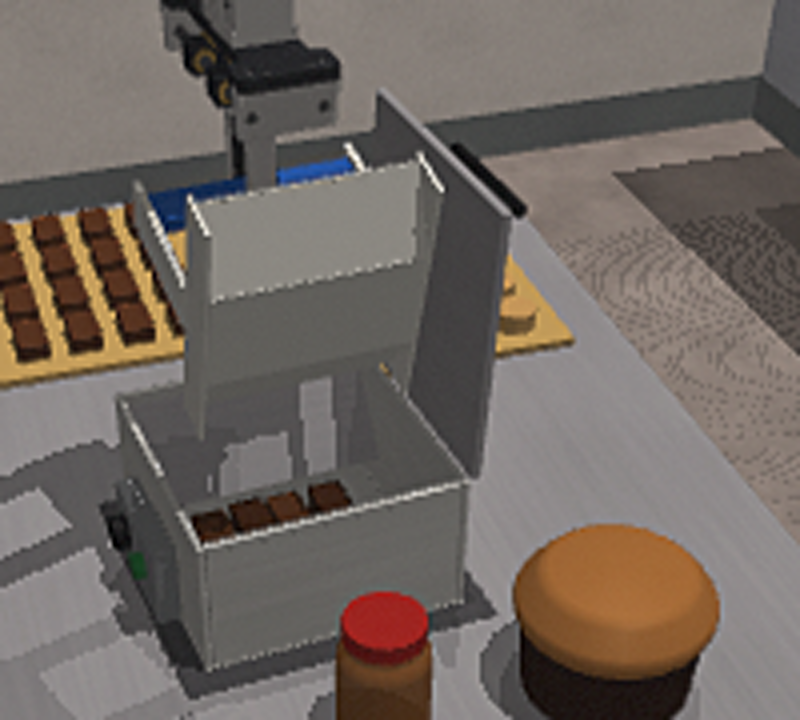

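View pics/w9.png

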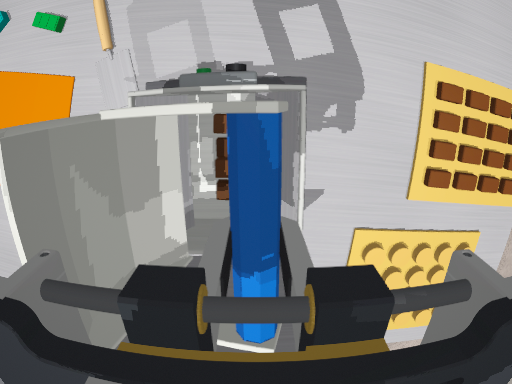

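Request:
apply_moves([
  {"delta_pos": [0,0,10],"turn": 0},
  {"delta_pos": [0,0,28],"turn": 0},
  {"delta_pos": [0,0,48],"turn": 0},
  {"delta_pos": [0,0,65],"turn": 0},
  {"delta_pos": [0,0,73],"turn": 0},
  {"delta_pos": [0,-8,75],"turn": 0},
  {"delta_pos": [0,-16,75],"turn": 0},
  {"delta_pos": [0,-24,75],"turn": 0},
  {"delta_pos": [0,-30,75],"turn": 0},
])

```text
time: 13.75
tool_pos: [0.5512, 0.2198, 0.2033]
ee_rot: [3.141, 0.001, -3.069]
wrist_force: [-0.0, -0.3, -3.0]
width: 0.0288
```

```bash
python3 - <<'E'
from h import *
o,im=shot("side","s10",(170,30,370,210),4);print(o['tool_pos'],o['wrist_force'],o['wrist_torque'],o['width'],o['ee_rot'])
E
```

```text
[0.5511987  0.21977482 0.20330602] [-2.50062973e-03 -2.56533032e-01 -2.96754562e+00] [ 0.18450478 -0.0562482  -0.02434148] 0.028769746212423862 [ 3.14138262e+00  1.48182074e-03 -3.06885335e+00]
```

View pics/s10.png

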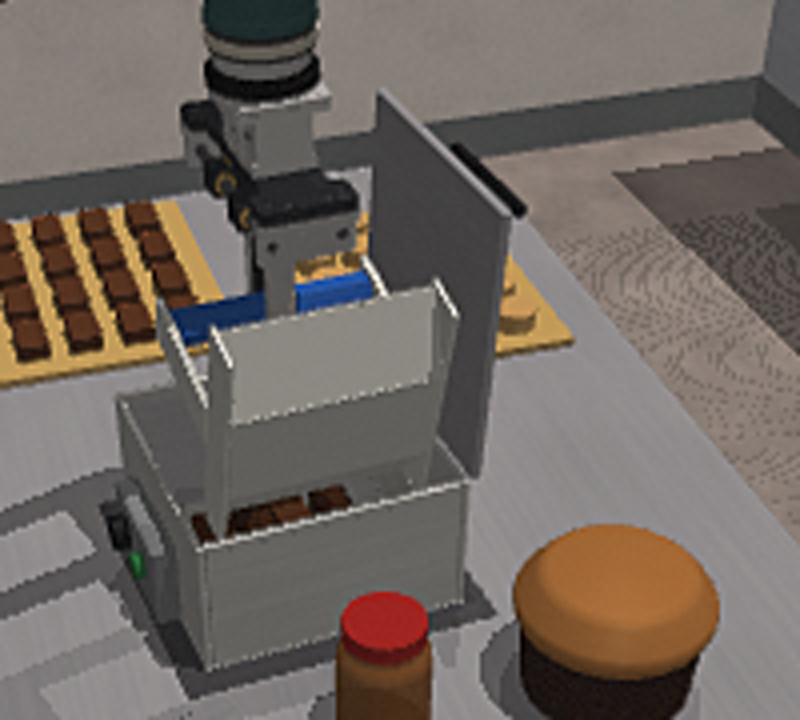

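Request:
apply_moves([
  {"delta_pos": [0,-8,-4],"turn": 0},
  {"delta_pos": [0,-16,-10],"turn": 0},
  {"delta_pos": [0,-24,-16],"turn": 0},
  {"delta_pos": [0,-32,-22],"turn": 0},
  {"delta_pos": [0,-40,-27],"turn": 0},
])

```text
time: 14.42
tool_pos: [0.5541, 0.1825, 0.2316]
ee_rot: [3.137, 0.003, -3.066]
wrist_force: [-0.1, 7.0, 2.4]
width: 0.0287
```

```bash
python3 - <<'E'
from h import *
o,im=shot("side","s11",(170,30,370,210),4);print(o['tool_pos'],o['wrist_force'],o['wrist_torque'],o['width'],o['ee_rot'])
E
```

```text
[0.55410123 0.18245854 0.23159615] [-0.09863519  7.02565817  2.40128002] [1.93596922 0.12522355 0.02613843] 0.028658402928174998 [ 3.13678447  0.003282   -3.06624061]
```

View pics/s11.png

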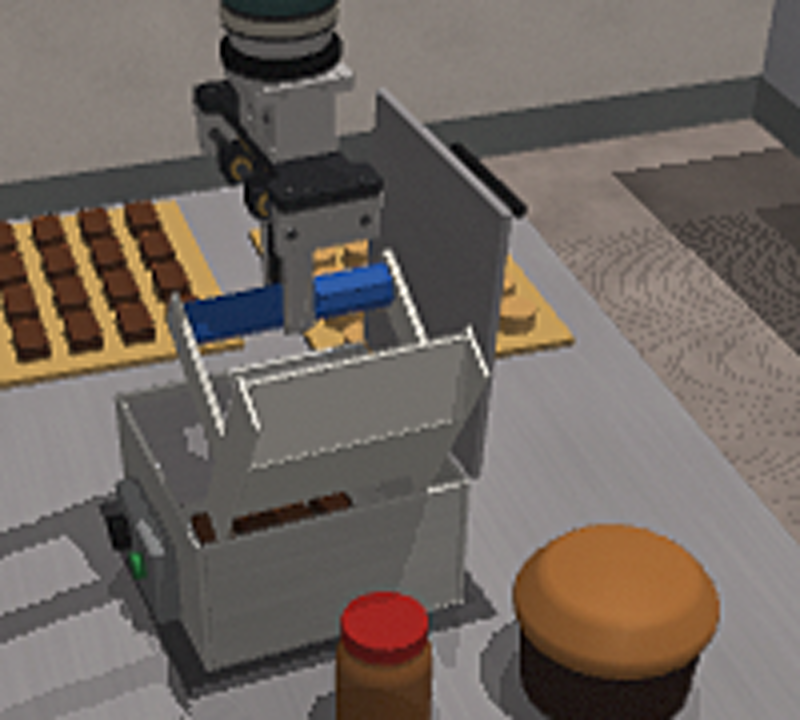

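Request:
apply_moves([
  {"delta_pos": [0,-8,-4],"turn": 0},
  {"delta_pos": [0,-16,-8],"turn": 0},
  {"delta_pos": [0,-24,-11],"turn": 0},
  {"delta_pos": [0,-32,-14],"turn": 0},
  {"delta_pos": [0,-40,-16],"turn": 0},
  {"delta_pos": [0,-47,-16],"turn": 0},
  {"delta_pos": [0,-54,-16],"turn": 0},
  {"delta_pos": [0,-61,-16],"turn": 0},
  {"delta_pos": [0,-68,-16],"turn": 0},
])

```text
time: 15.6
tool_pos: [0.5599, 0.1147, 0.2515]
ee_rot: [3.137, 0.01, -3.066]
wrist_force: [-1.0, 4.4, 11.0]
width: 0.0286
```

```bash
python3 - <<'E'
from h import *
o,im=shot("side","s12",(170,30,370,210),4);print(o['tool_pos'],o['wrist_force'],o['wrist_torque'],o['width'],o['ee_rot'])
E
```

```text
[0.55987406 0.11466406 0.25149264] [-0.98863912  4.3536648  11.03242752] [1.72906908 0.26683351 0.09307941] 0.028550243059348685 [ 3.13748466  0.00959132 -3.06589532]
```

View pics/s12.png

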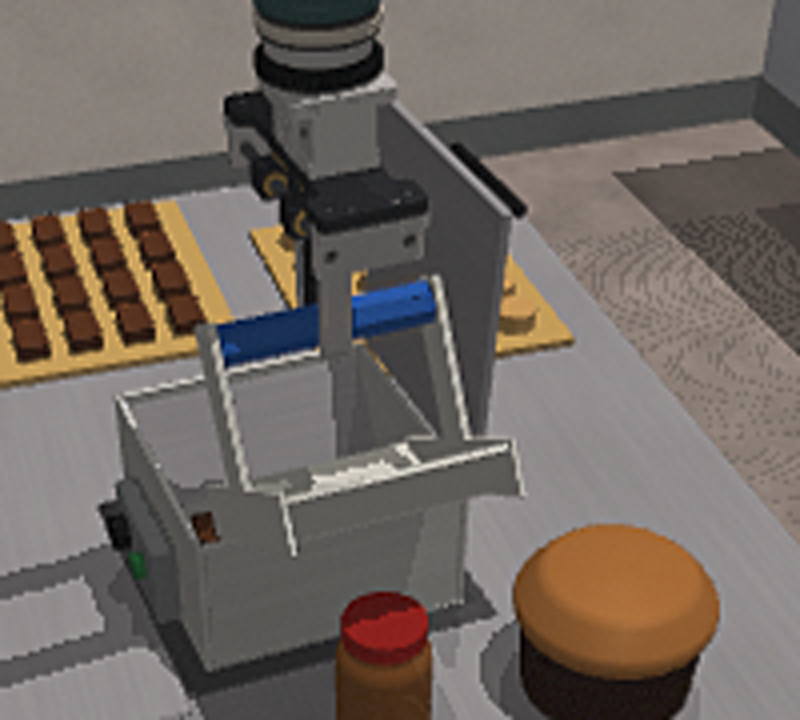

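Request:
apply_moves([
  {"delta_pos": [0,-8,1],"turn": 0},
  {"delta_pos": [0,-16,2],"turn": 0},
  {"delta_pos": [0,-24,4],"turn": 0},
  {"delta_pos": [0,-32,5],"turn": 0},
  {"delta_pos": [0,-40,7],"turn": 0},
  {"delta_pos": [0,-48,8],"turn": 0},
  {"delta_pos": [0,-56,9],"turn": 0},
  {"delta_pos": [0,-62,10],"turn": 0},
])

```text
time: 16.65
tool_pos: [0.5637, 0.0503, 0.2364]
ee_rot: [-3.141, 0.002, -3.069]
wrist_force: [0.5, 1.4, 2.7]
width: 0.0281
```

```bash
python3 - <<'E'
from h import *
o,im=shot("side","s13",(170,30,370,210),4);print(o['tool_pos'],o['wrist_force'],o['wrist_torque'],o['width'],o['ee_rot'])
E
```

```text
[0.56367911 0.05027591 0.23642969] [0.47157184 1.42921916 2.70338459] [ 1.01005783 -0.23139481  0.05529832] 0.02806985455234581 [-3.14105904e+00  1.99376355e-03 -3.06859016e+00]
```

View pics/s13.png

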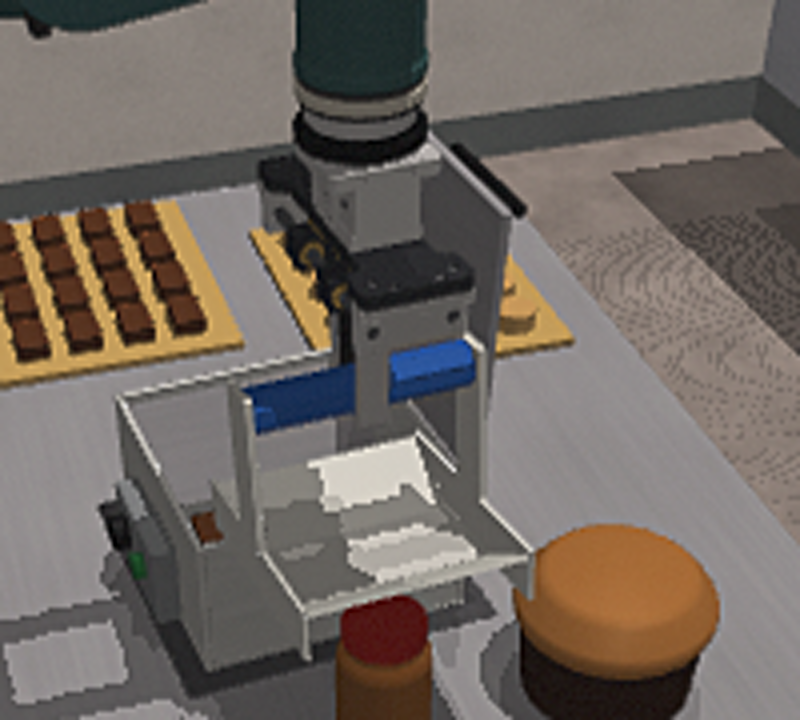

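Request:
apply_moves([
  {"delta_pos": [0,0,-10],"turn": 0},
  {"delta_pos": [0,0,-25],"turn": 0},
  {"delta_pos": [2,-6,-40],"turn": 0},
  {"delta_pos": [5,-22,-48],"turn": 1},
  {"delta_pos": [10,-45,-50],"turn": 3},
  {"delta_pos": [16,-70,-50],"turn": 5},
  {"delta_pos": [22,-100,-50],"turn": 7},
  {"delta_pos": [29,-130,-50],"turn": 9},
  {"delta_pos": [36,-160,-50],"turn": 11},
  {"delta_pos": [42,-190,-50],"turn": 13},
  {"delta_pos": [49,-220,-50],"turn": 13},
  {"delta_pos": [54,-243,-50],"turn": 13},
  {"delta_pos": [57,-255,-50],"turn": 13},
  {"delta_pos": [58,-260,-50],"turn": 13},
  {"delta_pos": [58,-260,-50],"turn": 13},
])

```text
time: 18.58
tool_pos: [0.5244, -0.2125, 0.2855]
ee_rot: [3.141, -0.0, 2.988]
wrist_force: [-0.7, 0.0, -2.2]
width: 0.0281
```

Request:
apply_moves([
  {"delta_pos": [0,0,12],"turn": 0},
  {"delta_pos": [0,0,32],"turn": 0},
  {"delta_pos": [0,0,57],"turn": 0},
  {"delta_pos": [0,0,82],"turn": 0},
  {"delta_pos": [0,0,107],"turn": 0},
  {"delta_pos": [0,0,128],"turn": 0},
  {"delta_pos": [0,0,143],"turn": 0},
  {"delta_pos": [0,0,150],"turn": 0},
  {"delta_pos": [0,0,150],"turn": 0},
])

```text
time: 19.7
tool_pos: [0.5244, -0.2124, 0.1352]
ee_rot: [3.141, -0.0, 2.988]
wrist_force: [-0.0, 0.2, -2.9]
width: 0.028
```

```bash
python3 - <<'E'
from h import *
o,im=shot("side","s14",(170,150,370,330),4);print(o['tool_pos'],o['wrist_force'],o['wrist_torque'],o['width'],o['ee_rot'])
E
```

```text
[ 0.52439306 -0.21236579  0.13522651] [-0.0171525   0.20404027 -2.91966958] [ 0.05407883 -0.0735968   0.01288022] 0.027989457104911575 [ 3.14140152e+00 -4.11458443e-04  2.98833438e+00]
```

View pics/s14.png

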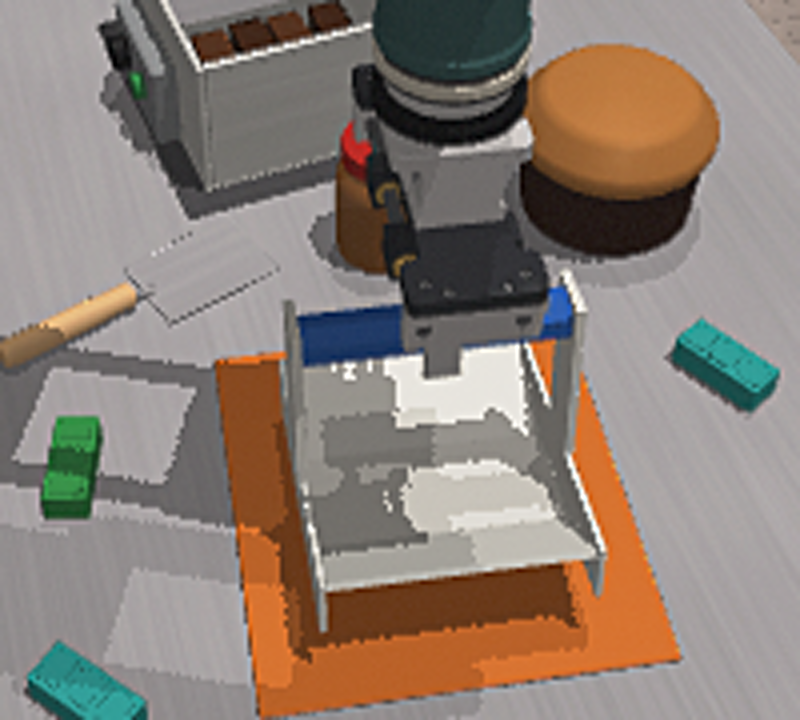

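Request:
apply_moves([
  {"delta_pos": [0,0,4],"turn": 0},
  {"delta_pos": [0,0,8],"turn": 0},
  {"delta_pos": [0,0,12],"turn": 0},
  {"delta_pos": [0,0,15],"turn": 0},
  {"delta_pos": [0,0,18],"turn": 0},
  {"delta_pos": [0,0,18],"turn": 0},
])

```text
time: 20.5
tool_pos: [0.5243, -0.2156, 0.1213]
ee_rot: [-3.135, 0.003, 2.986]
wrist_force: [-5.2, -4.1, 9.4]
width: 0.0279
```

Request:
apply_moves([
  {"delta_pos": [0,0,0],"turn": 0},
  {"delta_pos": [0,0,0],"turn": 0},
  {"delta_pos": [0,0,0],"turn": 0},
  {"delta_pos": [0,0,0],"turn": 0},
  {"delta_pos": [0,0,0],"turn": 0},
  {"delta_pos": [0,0,0],"turn": 0},
], hand=75)

```text
time: 21.25
tool_pos: [0.5246, -0.2123, 0.1175]
ee_rot: [3.141, 0.0, 2.988]
wrist_force: [-0.7, 0.6, 0.3]
width: 0.0749
```

Request:
apply_moves([
  {"delta_pos": [0,0,-10],"turn": 0},
  {"delta_pos": [0,0,-35],"turn": 0},
  {"delta_pos": [0,0,-70],"turn": 0},
  {"delta_pos": [0,0,-110],"turn": 0},
  {"delta_pos": [0,0,-150],"turn": 0},
  {"delta_pos": [0,0,-180],"turn": 0},
  {"delta_pos": [0,0,-200],"turn": 0},
  {"delta_pos": [0,0,-200],"turn": 0},
])

```text
time: 22.25
tool_pos: [0.5251, -0.2129, 0.3205]
ee_rot: [-3.14, 0.005, 2.988]
wrist_force: [0.5, -0.3, -0.8]
width: 0.0751
```

```bash
python3 - <<'E'
from h import *
np.set_printoptions(precision=4,suppress=True)
o,im=shot("side","s15");print(o['tool_pos'],o['wrist_force'],o['width'],o['ee_rot'],o['joint_positions'])
shot("scene","c15");o,im=shot("wrist","w15")
q=[]
for c in("scene","side"):
    im=cv2.cvtColor(cv2.imread(f"pics/{'c' if c=='scene' else 's'}15.png"),cv2.COLOR_BGR2RGB)
    m=blue(im);n,l,s,ce=cv2.connectedComponentsWithStats(m);i=1+np.argmax(s[1:,4]);q.append(ce[i]);print(s[i],plane(c,*ce[i],.137))
print(tri(*q))
E
```

```text
[ 0.5251 -0.2129  0.3205] [ 0.4818 -0.3108 -0.8021] 0.07511538797211036 [-3.1399  0.0054  2.9881] [-0.4853  0.1279  1.1     0.0001  1.9081 -1.9026]
[ 237  258   80   20 1091] [ 0.523  -0.2312  0.137 ]
[246 234  69  21 808] [ 0.5211 -0.2321  0.137 ]
[ 0.526  -0.2203  0.1217]
```

View pics/s15.png

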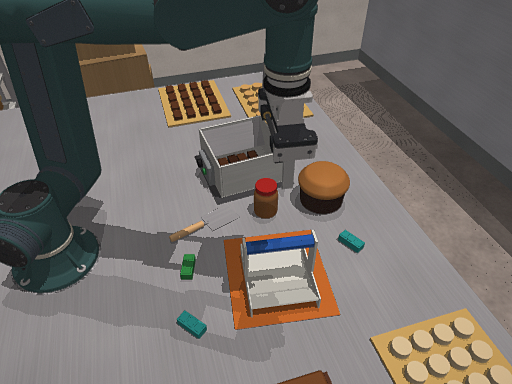

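View pics/c15.png

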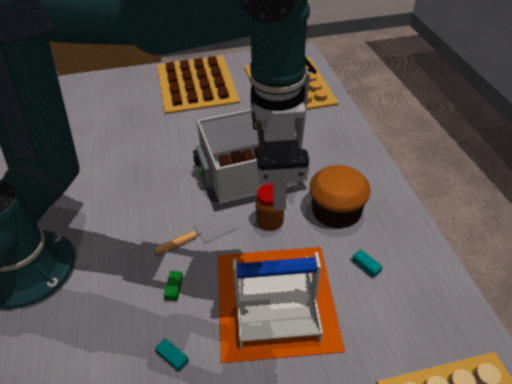

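View pics/w15.png

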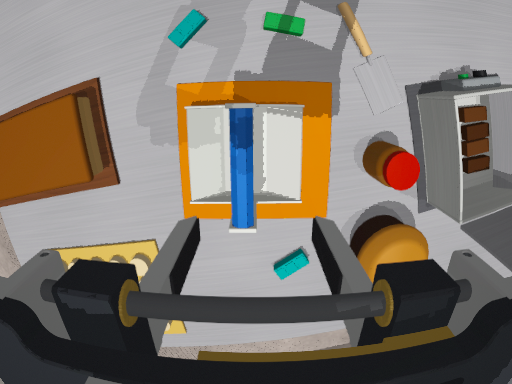

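```bash
python3 - <<'E'
from h import *
np.set_printoptions(precision=4,suppress=True)
hh=np.array([.6617,.2127,.12]);yaw=np.radians(4.2);ex=np.array([np.cos(yaw),np.sin(yaw),0]);ey=np.array([-np.sin(yaw),np.cos(yaw),0])
T=tri((305.3,61.4),(292,75));print(T)
r=T-hh;print("x,y,z in hopper dirs",r@ex,r@ey,r[2])
for a in (1.6,1.7,1.8,1.85):
    # lid direction at angle a: closed -> -ex ; out normal closed = z
    d=-np.cos(a)*ex+np.sin(a)*np.array([0,0,1]); n=np.sin(a)*ex+np.cos(a)*np.array([0,0,1])
    P=hh+.18*d+.043*n
    print(a,P,[ (proj("scene",P+s*ey).round(1),proj("side",P+s*ey).round(1)) for s in(-.05,.05)])
E
python3 - <<'E'
import cv2
b=cv2.imread('pics/c0.png') if False else cv2.imread('pics/scene0.png')
cv2.imwrite('pics/lid_c.png',cv2.resize(b[30:160,270:350],None,fx=4.5,fy=4.5,interpolation=cv2.INTER_CUBIC))
E
```

```text
[0.7094 0.2119 0.299 ]
x,y,z in hopper dirs 0.04748339554677375 -0.004250049349912473 0.17902294254848372
1.6 [0.7098 0.2162 0.2987] [(array([313.3,  71.5]), array([299.1,  81.8])), (array([297.8,  51.3]), array([283.9,  66.7]))]
1.7 [0.7274 0.2175 0.293 ] [(array([320.2,  72.4]), array([304.7,  82.6])), (array([304.4,  52.2]), array([289.3,  67.6]))]
1.8 [0.7442 0.2188 0.2855] [(array([326.7,  74. ]), array([310. ,  83.9])), (array([310.6,  53.9]), array([294.4,  69. ]))]
1.85 [0.7524 0.2194 0.2812] [(array([329.8,  75. ]), array([312.5,  84.8])), (array([313.6,  54.9]), array([296.8,  69.9]))]
```

View pics/lid_c.png

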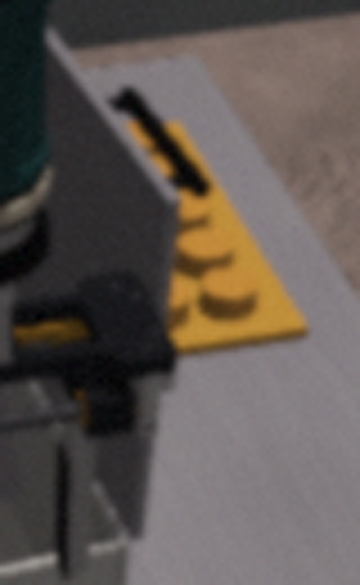

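Request:
apply_moves([
  {"delta_pos": [-10,11,2],"turn": -1},
  {"delta_pos": [-30,32,5],"turn": -3},
  {"delta_pos": [-55,58,9],"turn": -5},
  {"delta_pos": [-80,85,13],"turn": -7},
  {"delta_pos": [-105,112,17],"turn": -9},
  {"delta_pos": [-130,138,21],"turn": -11},
  {"delta_pos": [-150,162,25],"turn": -13},
  {"delta_pos": [-168,180,29],"turn": -13},
  {"delta_pos": [-177,190,29],"turn": -13},
  {"delta_pos": [-181,193,29],"turn": -13},
  {"delta_pos": [-181,193,29],"turn": -13},
], hand=0)

```text
time: 23.78
tool_pos: [0.733, -0.0491, 0.2875]
ee_rot: [3.141, -0.001, -3.068]
wrist_force: [0.5, 0.6, 0.5]
width: 0.0006
```

```bash
python3 - <<'E'
from h import *
np.set_printoptions(precision=4,suppress=True)
o,im=shot("side","s16");print(o['tool_pos'],o['wrist_force'],o['width'],o['ee_rot'],o['joint_positions']);shot("scene","c16",(230,20,380,150),4)
o,im=shot("wrist","w16")
E
```

```text
[ 0.733  -0.0491  0.2875] [0.5049 0.6224 0.4834] 0.0005517663660124341 [ 3.1413 -0.0013 -3.0676] [-0.144   0.5465  0.6242 -0.0001  1.9722 -1.7889]
```

View pics/c16.png

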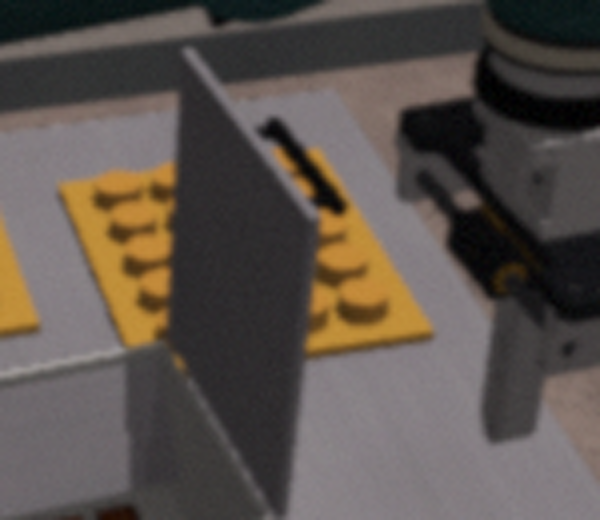

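View pics/w16.png

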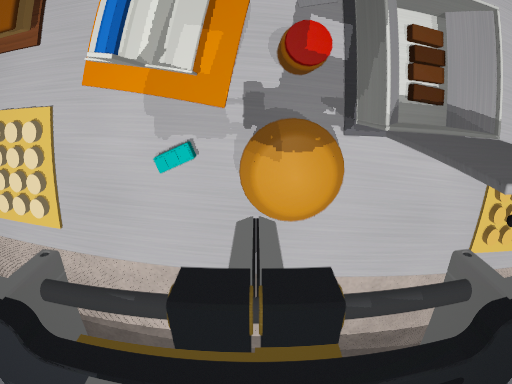

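Request:
apply_moves([
  {"delta_pos": [-1,12,0],"turn": 0},
  {"delta_pos": [-3,35,0],"turn": 0},
  {"delta_pos": [-5,65,0],"turn": 0},
  {"delta_pos": [-7,95,0],"turn": 0},
  {"delta_pos": [-9,125,0],"turn": 0},
  {"delta_pos": [-11,155,0],"turn": 0},
  {"delta_pos": [-14,185,0],"turn": 0},
  {"delta_pos": [-16,212,0],"turn": 0},
  {"delta_pos": [-18,230,0],"turn": 0},
  {"delta_pos": [-18,239,0],"turn": 0},
  {"delta_pos": [-18,239,0],"turn": 0},
])

```text
time: 25.3
tool_pos: [0.7333, 0.1904, 0.2884]
ee_rot: [-3.141, -0.0, -3.068]
wrist_force: [-0.3, -0.9, 0.4]
width: 0.0009
```

```bash
python3 - <<'E'
from h import *
np.set_printoptions(precision=4,suppress=True)
o,im=shot("side","s17",(230,20,380,150),4);print(o['tool_pos'],o['wrist_force'],o['width'],o['ee_rot'],o['joint_positions'])
E
```

```text
[0.7333 0.1904 0.2884] [-0.2728 -0.8756  0.3666] 0.0009004961343905076 [-3.1413 -0.0001 -3.068 ] [ 0.1794  0.6179  0.5157 -0.0003  2.0082 -1.4652]
```

View pics/s17.png

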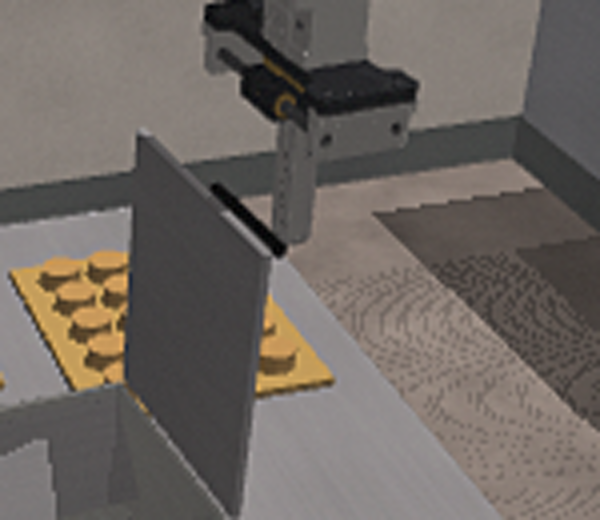

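Request:
apply_moves([
  {"delta_pos": [8,0,0],"turn": 0},
  {"delta_pos": [16,0,-2],"turn": 0},
  {"delta_pos": [24,0,-4],"turn": 0},
  {"delta_pos": [32,0,-5],"turn": 0},
  {"delta_pos": [40,0,-6],"turn": 0},
  {"delta_pos": [48,0,-7],"turn": 0},
])

```text
time: 26.1
tool_pos: [0.6849, 0.1863, 0.2959]
ee_rot: [-3.141, 0.001, -3.069]
wrist_force: [2.2, -1.2, 1.1]
width: 0.0005
```

```bash
python3 - <<'E'
from h import *
np.set_printoptions(precision=4,suppress=True)
o,im=shot("side","s18",(210,20,360,150),4);print(o['tool_pos'],o['wrist_force'],o['ee_rot'])
E
```

```text
[0.6849 0.1863 0.2959] [ 2.1554 -1.1858  1.1144] [-3.1414  0.0006 -3.0686]
```

View pics/s18.png

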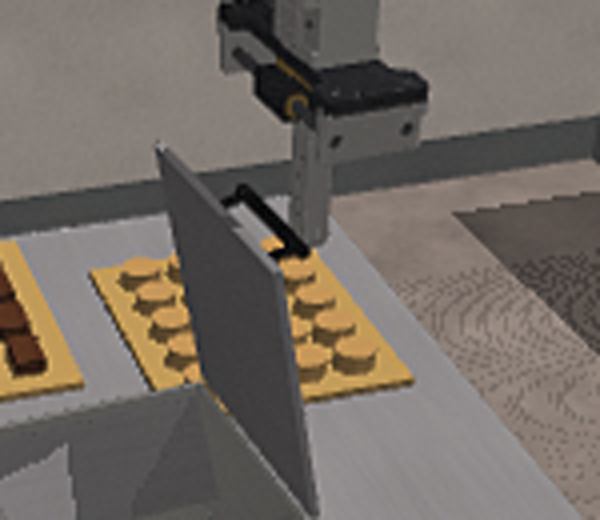

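Lid is moving with the handle (about 1.35 rad). Continue along the arc.

Request:
apply_moves([
  {"delta_pos": [8,0,0],"turn": 0},
  {"delta_pos": [16,0,0],"turn": 0},
  {"delta_pos": [24,0,1],"turn": 0},
  {"delta_pos": [32,0,1],"turn": 0},
  {"delta_pos": [40,0,2],"turn": 0},
  {"delta_pos": [48,0,4],"turn": 0},
  {"delta_pos": [56,0,6],"turn": 0},
  {"delta_pos": [64,0,8],"turn": 0},
  {"delta_pos": [72,0,10],"turn": 0},
  {"delta_pos": [80,0,13],"turn": 0},
  {"delta_pos": [88,0,16],"turn": 0},
  {"delta_pos": [96,0,20],"turn": 0},
  {"delta_pos": [104,0,24],"turn": 0},
  {"delta_pos": [112,0,29],"turn": 0},
])

```text
time: 27.9
tool_pos: [0.5732, 0.1781, 0.2661]
ee_rot: [-3.141, 0.0, -3.069]
wrist_force: [2.3, -1.3, 0.0]
width: 0.0007
```

```bash
python3 - <<'E'
from h import *
np.set_printoptions(precision=4,suppress=True)
o,im=shot("side","s19",(180,40,360,180),4);print(o['tool_pos'],o['wrist_force'],o['ee_rot'])
E
```

```text
[0.5732 0.1781 0.2661] [ 2.3064 -1.3275  0.0235] [-3.1411  0.     -3.0686]
```

Request:
apply_moves([
  {"delta_pos": [-4,0,0],"turn": 0},
  {"delta_pos": [-4,0,-14],"turn": 0},
  {"delta_pos": [-2,0,-28],"turn": 0},
  {"delta_pos": [6,0,-28],"turn": 0},
  {"delta_pos": [14,0,-28],"turn": 0},
  {"delta_pos": [15,0,-20],"turn": 0},
  {"delta_pos": [17,0,-12],"turn": 0},
  {"delta_pos": [22,0,-6],"turn": 0},
  {"delta_pos": [28,0,0],"turn": 0},
  {"delta_pos": [34,0,7],"turn": 0},
])

```text
time: 29.2
tool_pos: [0.5365, 0.1755, 0.2625]
ee_rot: [-3.141, -0.004, -3.068]
wrist_force: [-11.3, -2.3, 15.9]
width: 0.0004
```

```bash
python3 - <<'E'
from h import *
np.set_printoptions(precision=4,suppress=True)
o=robot.get_obs();print(o['tool_pos'],o['wrist_force'],o['ee_rot'])
im=robot.snapshot("side");cv2.imwrite("pics/s20.png",im[...,::-1])
g=cv2.cvtColor(im,cv2.COLOR_RGB2GRAY)
# handle bar: darkest pixels in region
ys,xs=np.where(g[60:200,190:300]<28);print(len(xs))
if len(xs):
    m=(g<28).astype(np.uint8);m[:60]=0;m[200:]=0;m[:,:180]=0;m[:,310:]=0
    n,l,s,c=cv2.connectedComponentsWithStats(m)
    for i in range(1,n):
        if s[i,4]>15: print(s[i],c[i])
hh=np.array([.6617,.2127,.12]);yaw=np.radians(4.2);ex=np.array([np.cos(yaw),np.sin(yaw),0]);ey=np.array([-np.sin(yaw),np.cos(yaw),0]);ez=np.array([0,0,1])
for a in (.8,.7,.6,.5):
    P=hh+.18*(-np.cos(a)*ex+np.sin(a)*ez)+.043*(np.sin(a)*ex+np.cos(a)*ez)
    print(a,[proj("side",P+s*ey).round(1) for s in(-.05,.05)])
E
```

```text
[0.5365 0.1755 0.2625] [-11.3268  -2.311   15.8915] [-3.1414 -0.0035 -3.0679]
517
[220  60  13  13  85] [225.0118  63.9294]
[231  66  29   7  56] [244.9643  68.6964]
[222  90  10  13  43] [226.7209  95.7209]
[232 103   9  15  43] [236.0233 109.5349]
[218 151  40  15 193] [237.3731 157.2487]
[197 159   6   9  38] [199.3947 162.7632]
[300 187  10  13  74] [303.5541 195.2162]
0.8 [array([250.4,  98.1]), array([237.9,  81.7])]
0.7 [array([245.1, 102.6]), array([232.9,  86. ])]
0.6 [array([240.2, 107.5]), array([228.4,  90.6])]
0.5 [array([235.8, 112.7]), array([224.3,  95.6])]
```

Request:
apply_moves([
  {"delta_pos": [7,0,7],"turn": 0},
  {"delta_pos": [13,0,14],"turn": 0},
  {"delta_pos": [19,0,21],"turn": 0},
  {"delta_pos": [25,0,28],"turn": 0},
  {"delta_pos": [30,0,36],"turn": 0},
  {"delta_pos": [35,0,44],"turn": 0},
  {"delta_pos": [40,0,52],"turn": 0},
])

```text
time: 30.12
tool_pos: [0.5, 0.1729, 0.2064]
ee_rot: [-3.141, 0.0, -3.068]
wrist_force: [0.6, -1.1, 1.1]
width: 0.0002
```

```bash
python3 - <<'E'
from h import *
np.set_printoptions(precision=4,suppress=True)
o=robot.get_obs();print(o['tool_pos'],o['wrist_force'],o['ee_rot'])
t=o['tool_pos'];print("rel",(t[0]-.6617)*.9973+(t[1]-.2127)*.0732,t[2]-.12)
im=robot.snapshot("side");cv2.imwrite("pics/s21.png",im[...,::-1])
g=cv2.cvtColor(im,cv2.COLOR_RGB2GRAY)
m=(g<28).astype(np.uint8);m[:60]=0;m[200:]=0;m[:,:180]=0;m[:,310:]=0
n,l,s,c=cv2.connectedComponentsWithStats(m)
for i in range(1,n):
    if s[i,4]>15: print(s[i],c[i])
hh=np.array([.6617,.2127,.12]);yaw=np.radians(4.2);ex=np.array([np.cos(yaw),np.sin(yaw),0]);ey=np.array([-np.sin(yaw),np.cos(yaw),0]);ez=np.array([0,0,1])
for a in (.4,.3,.2,.1,0):
    P=hh+.18*(-np.cos(a)*ex+np.sin(a)*ez)+.043*(np.sin(a)*ex+np.cos(a)*ez)
    print(a,[proj("side",P+s*ey).round(1) for s in(-.05,.05)])
E
```

```text
[0.5    0.1729 0.2064] [ 0.5508 -1.0571  1.1021] [-3.1415  0.0004 -3.0684]
rel -0.16415742517609097 0.08639495792534033
[207  60  26   5  88] [219.1818  61.3523]
[201  64  19  32 141] [210.2128  80.3262]
[217  90  28   7  61] [230.2295  93.2131]
[213 110  14  29  95] [219.1895 122.5474]
[218 152  40  13 191] [236.377 157.644]
[197 159   6   8  36] [199.4444 162.6667]
[300 187  10  13  74] [303.473  195.1486]
0.4 [array([231.9, 118.1]), array([220.7, 100.8])]
0.3 [array([228.6, 123.7]), array([217.7, 106.1])]
0.2 [array([226. , 129.3]), array([215.3, 111.6])]
0.1 [array([223.9, 135. ]), array([213.4, 117.1])]
0 [array([222.5, 140.6]), array([212.2, 122.6])]
```

Request:
apply_moves([
  {"delta_pos": [4,0,8],"turn": 0},
  {"delta_pos": [7,0,15],"turn": 0},
  {"delta_pos": [10,0,22],"turn": 0},
  {"delta_pos": [12,0,28],"turn": 0},
  {"delta_pos": [14,0,33],"turn": 0},
  {"delta_pos": [15,0,37],"turn": 0},
  {"delta_pos": [15,0,39],"turn": 0},
])

```text
time: 31.05
tool_pos: [0.4846, 0.1719, 0.1689]
ee_rot: [3.142, -0.0, -3.068]
wrist_force: [-2.4, -0.2, 8.1]
width: 0.0005
```

Request:
apply_moves([
  {"delta_pos": [0,0,2],"turn": 0},
  {"delta_pos": [0,0,4],"turn": 0},
  {"delta_pos": [0,0,4],"turn": 0},
])

```text
time: 31.42
tool_pos: [0.4848, 0.1719, 0.1686]
ee_rot: [3.141, 0.002, -3.068]
wrist_force: [-6.5, -1.7, 14.4]
width: 0.0006
```

Request:
apply_moves([
  {"delta_pos": [0,0,-6],"turn": 0},
  {"delta_pos": [0,0,-25],"turn": 0},
  {"delta_pos": [0,0,-55],"turn": 0},
  {"delta_pos": [10,0,-90],"turn": 0},
  {"delta_pos": [40,0,-130],"turn": 0},
  {"delta_pos": [70,0,-165],"turn": 0},
  {"delta_pos": [100,0,-190],"turn": 0},
  {"delta_pos": [110,0,-200],"turn": 0},
  {"delta_pos": [110,0,-200],"turn": 0},
  {"delta_pos": [110,0,-200],"turn": 0},
])

```text
time: 32.67
tool_pos: [0.3757, 0.1638, 0.3626]
ee_rot: [-3.141, -0.003, -3.069]
wrist_force: [0.4, -0.3, -0.4]
width: 0.0003
```

```bash
python3 - <<'E'
from h import *
np.set_printoptions(precision=4,suppress=True)
o=robot.get_obs();print(o['tool_pos'],o['wrist_force'],o['qvel'])
hh=np.array([.6617,.2127,.12]);yaw=np.radians(4.2);ex=np.array([np.cos(yaw),np.sin(yaw),0]);ey=np.array([-np.sin(yaw),np.cos(yaw),0]);ez=np.array([0,0,1])
for cam in("side","scene"):
    im=robot.snapshot(cam);cv2.imwrite(f"pics/end_{cam}.png",im[...,::-1])
    g=cv2.cvtColor(im,cv2.COLOR_RGB2GRAY);t=45 if cam=="scene" else 35
    m=(g<t).astype(np.uint8);m[:95]=0;m[165:]=0;m[:,:190]=0;m[:,310:]=0
    n,l,s,c=cv2.connectedComponentsWithStats(m)
    for i in range(1,n):
        if s[i,4]>15: print(cam,s[i],c[i])
    for a in (.2,.1,.05,0):
        P=hh+.18*(-np.cos(a)*ex+np.sin(a)*ez)+.043*(np.sin(a)*ex+np.cos(a)*ez)
        print(a,[proj(cam,P+s*ey).round(1) for s in(-.05,.05)])
    b=blue(im);n,l,s,c=cv2.connectedComponentsWithStats(b);i=1+np.argmax(s[1:,4]);print("bar",s[i],c[i],plane(cam,*c[i],.137))
    # end posts' verticality: white pixels not done; mat centroid
    h=cv2.cvtColor(im,cv2.COLOR_RGB2HSV);om=cv2.inRange(h,(4,200,90),(14,255,255));om[:225]=0;om[:,345:]=0;x,y,w,hh2=cv2.boundingRect(om);print("mat bbox",x,y,w,hh2)
    br=cv2.inRange(h,(0,60,10),(12,200,90));n,l,s,c=cv2.connectedComponentsWithStats(br)
    print("brown in hopper region",[ (s[i].tolist()) for i in range(1,n) if s[i,4]>8 and 190<c[i][0]<310 and 95<c[i][1]<180])
E
```

```text
[0.3757 0.1638 0.3626] [ 0.4337 -0.268  -0.3956] [-0.0026  0.0074  0.0032 -0.0006  0.0036  0.0009]
side [208  98   9   7  19] [211.6316 102.    ]
side [212 107   9   6  20] [216.25 110.65]
side [200 111   8   5  19] [203.6842 113.2105]
side [210 122  14  29  96] [216.6146 134.125 ]
side [196 158   7   7  26] [199.1538 161.4231]
0.2 [array([226. , 129.3]), array([215.3, 111.6])]
0.1 [array([223.9, 135. ]), array([213.4, 117.1])]
0.05 [array([223.1, 137.8]), array([212.8, 119.8])]
0 [array([222.5, 140.6]), array([212.2, 122.6])]
bar [246 234  69  20 819] [279.6569 243.9035] [ 0.5203 -0.2316  0.137 ]
mat bbox 224 230 116 142
brown in hopper region [[201, 80, 20, 33, 237], [190, 82, 18, 34, 237]]
scene [190  95   7   8  51] [192.7647  98.4118]
scene [204  95   9   6  45] [207.7556  97.1333]
scene [219  95   9   3  24] [223.1667  95.9167]
scene [210 114  13  35 145] [215.9448 130.6966]
scene [201 145  10  20  44] [205.5682 154.5227]
scene [194 151   8  14  75] [196.6533 158.3333]
0.2 [array([225.1, 125.4]), array([215. , 102.5])]
0.1 [array([222.8, 131.8]), array([212.8, 108.7])]
0.05 [array([221.9, 134.9]), array([212.1, 111.8])]
0 [array([221.2, 138.1]), array([211.4, 114.9])]
bar [ 237  258   80   20 1114] [276.3025 267.2953] [ 0.522  -0.2306  0.137 ]
mat bbox 218 248 126 115
brown in hopper region [[191, 98, 6, 4, 9]]
```

```bash
python3 -c "
from bench import robot
print(robot.close_job())"
```

```text
the job is handed in; nothing more can be done
None
```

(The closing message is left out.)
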